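Build up the segmented edge wheel on its arbor

ROBOT

A 6-joint arm with a two-finger parallel gripper is mounted at the origin on the work surface. World frame = base frame: x ahead of the robot, y to its left, z up, the work surface at z = 0. Lengths are in m, angles in rad, forces in N, time in s.
With the tool pointing down it reaches from about 0.35 to 0.775 m from the base axis. Payload 5.5 kg.
Tool frame: the origin (TCP) lies at the very end of the fingers, on their centre line; the grasp point (between the pads) lies behind it (env.hold_point_z is the z of the grasp point in the tool frame, in m); z points along the fingers, y is the line along which they close (so a half turn about z gives the same grasp; the last joint's range is limited). The gripper opens to 85 mm and grips with 20 to 120 N. Pads are 22 mm wide; open, the fingers measure 114 mm over their backs; the gripper's body (76 mm by 85 mm) begins 54 mm behind the grasp point. The pads swing forward as they close: fully open they stand 13 mm farther back than shut.
Start: joints at [1.207, 0.313, 0.046, 1.304, 0, 1.431], TCP at [0.128, 0.561, 0.231] pointing down, gripper open.
Joint ranges: [-2.76, 2.76], [-0.86, 1.69], [-1.03, 1.26], [-2.2, 2.34], [-1.47, 1.5], [-3.14, 3.14]. Speed limits (rad/s): [2.57, 2.57, 3.14, 3.14, 3.14, 3.14].

INTERFACE

Orientations are given as a unit quaternion [w, x, y, z].
In Python, from workcell import env gives the robot as it stands.
- The arm moves only by the tool arm_command, never from a script. Its argument "rows" is a list of rows, each an object with "delta_pos": the shift along the tool's x, y, z scaled (see below), a list of three; "rot": the turn, a rotation vector about the tool's x, y, z scaled (see below), a list of three; "fingers": the closure, from 0 (fully open) to 1 (shut). A call has 1 to 20 rows; each row shifts and turns the commanded pose from where the row before left it, along the tool's axes as they then stand; what a row does not reach is not made up. The controller multiplies each number of a shift by 0.02 m and each number of a turn by 360 degrees. A row lasts 1/10 s, in which the tool goes at most 50 mm and 8.59 degrees, less where a joint would pass 70% of its speed; a pose out of reach is approached as far as the arm can. A call with a number of a shift or a turn outside -1 to 1 is refused whole. A call with a gripper value outside its range is refused whole. The fingers move at their own pace and stop on an object; "squeeze" is the grip in N (left out, the last holds). Time passes only in rows, so rows that do not move let the fingers close. It gives the time, the measured TCP pose, the force and the opening at its end, in the units of the state.
- env.get_state(): the state, without advancing time (a new reading comes with each control period).
- env.read_camera(name): name is "scene" or "top" or "wrist"; returns (picture, depth): 480x640x3 uint8, blue, green, red; 480x640 float32, m along the optical axis (not along the pixel's ray), 0 where there is no reading.
- env.get_calibration(name): a dict with "mtx" (3x3 intrinsics, pixels), "distortion" ([k1, k2, p1, p2, k3] as OpenCV has them; the pictures are not rectified), "R" (3x3) and "t" (3): a world point X has camera coordinates R X + t. Camera axes: x right, y down, z forward; pixel columns grow to the right and rows downward; lengths in m; the calibration is good to about 2 mm. A picture is of the moment at which its call begins: read the wrist's pose just before it. get_calibration takes no time and is no camera call; for the wrist camera it gives the pose at the moment of the call.
- env.hand_in(): hands the job in, once; it reports no verdict.
The state is a dict: "clock": time; "joint_pos": joint angles; "qvel": joint speeds; "tau": joint torques, N m; "tcp_pos": TCP position; "orientation": TCP orientation; "wrist_force": force on the tool from outside, world axes, zero at the start; "ft_torque": the same for the moment, N m; "finger_gap": finger opening in m.
Only numpy, scipy, OpenCV 4.12 (cv2) and the standard library are available. Lean on these libraries where they do the work, as an engineer would, in place of code of your own. Each camera call takes 0.05 s, during which the arm holds its last target. There are 200 camera calls.

TASK

Build the edge wheel on the arbor. Take the end cap off the shaft and stand it on the bench clear of the arbor's base, then blow the stone dust off: take the cordless duster (it is already running) out of its cradle, point its nozzle at the middle of the shaft from a few centimetres to a hand's breadth away, hold it there steadily for about two seconds, and set it back in its cradle. Then slide the parts onto the shaft, each lowered by hand right down onto the one below and not let fall: the base wheel first, flared side down, then every straight segment laid out today (two to four, in any order), then the top wheel, flared side up, and last the end cap again, without pushing the mason's hammer and chisels about.

Things in the scene. Friction and masses are not known exactly. Their poses are not given: they have to be found in the camera images.
- shoulder (a point): Point on the axis of the upright arbor, on its shoulder, where the base wheel sits. The arbor is a steel shaft, 22 mm in diameter and 54 mm tall above the shoulder, with a 3 mm high chamfer (to 17 mm diameter) at its top. The shoulder is a steel flange 58 mm across and 14 mm thick on a fixed, dark, square base plate of 110 x 110 x 20 mm that lies on the bench, so the shoulder is 34 mm and the shaft top 88 mm above the bench. z points up along the shaft.
- shaft_mid (a point): Point on the axis of the shaft, 27 mm above the shoulder: the middle of the shaft, the place to aim the duster at.
- base_c (a point): Centre (half-way up) of the loose base wheel: Plain turned steel, bore 24 mm right through. 13 mm tall: a flared rim 62 mm across over the lowest 5 mm, a coved flank, and above it a barrel 50 mm across. It lies flared side down on the bench, the way it goes on; z points up. About 0.18 kg.
- seg1_c (a point): Centre (half-way up) of a loose straight segment (segments 1 to 4 are alike; the ones that are not laid out are absent): Plain turned steel, bore 24 mm right through. A flat ring 50 mm across and 6 mm tall, slotted round its rim, lying flat on the bench; either face may be up. About 0.1 kg.
- seg2_c (a point): Centre (half-way up) of a loose straight segment (segments 1 to 4 are alike; the ones that are not laid out are absent): Plain turned steel, bore 24 mm right through. A flat ring 50 mm across and 6 mm tall, slotted round its rim, lying flat on the bench; either face may be up. About 0.1 kg.
- seg3_c (a point): Centre (half-way up) of a loose straight segment (segments 1 to 4 are alike; the ones that are not laid out are absent): Plain turned steel, bore 24 mm right through. A flat ring 50 mm across and 6 mm tall, slotted round its rim, lying flat on the bench; either face may be up. About 0.1 kg.
- seg4_c (a point): Centre (half-way up) of a loose straight segment (segments 1 to 4 are alike; the ones that are not laid out are absent): Plain turned steel, bore 24 mm right through. A flat ring 50 mm across and 6 mm tall, slotted round its rim, lying flat on the bench; either face may be up. About 0.1 kg.
- top_c (a point): Centre (half-way up) of the loose top wheel: Plain turned steel, bore 24 mm right through. 9 mm tall: 50 mm across over its lowest 4 mm, flaring to a rim 62 mm across over the upper 5 mm. It lies flared side up on the bench, the way it goes on; z points up. About 0.15 kg.
- cap_c (a point): Centre (half-way up) of the loose steel end cap: a knurled sleeve 34 mm across and 30 mm tall, closed on top with a screw head in the middle, open below with a 24 mm bore 25 mm deep; z points up. At the start it sits on the shaft, underside 29 mm above the shoulder. It may stand anywhere clear on the bench meanwhile; put back, it rests on the top wheel. About 0.12 kg.
- duster_c (a point): Centre of the body of the cordless air duster, which lies level in its cradle: a grey and black box-shaped body 120 mm long (x), 44 mm wide (y) and 44 mm high (z), grasped across its width; x points forward along its length and nozzle. A cone and a thin metal nozzle tube (11 mm) carry on from its front face to 150 mm in front of this point, on the same axis. About 0.4 kg, centre of mass within 10 mm of this point.
- nozzle (a point): Mouth of the duster's nozzle, 150 mm in front of the body's centre; x points out of the nozzle, the way it blows.
- cradle_seat (a point): Where the centre of the duster's body belongs when it is set back, 30 mm above the bench; x points the way the nozzle points. The fixed black cradle is a plate 146 x 64 mm and 8 mm thick with 14 mm high lips at the four corners and at both ends, about 4 mm (sides) and 7 mm (ends) clear of the body; between the corners, 78 mm along x, the sides are open for the fingers.
- hammer_c (a point): Bystander: loose club hammer lying down; this point is 30 mm from the middle of its steel head (50 x 115 x 50 mm) towards the handle. x points along the 230 mm handle.
- point_chisel_c (a point): Bystander: loose steel point chisel lying down, its middle; 210 mm long along x, 22 mm thick.
- flat_chisel_c (a point): Bystander: loose steel flat chisel lying down, its middle; 180 mm long along x, 18 mm thick.
- chip1_c (a point): Bystander: loose stone chip, its middle; up to 32 mm across and 14 mm high. It may be pushed.
- chip2_c (a point): Bystander: loose stone chip, its middle; up to 32 mm across and 14 mm high. It may be pushed.
- chip3_c (a point): Bystander: loose stone chip, its middle; up to 32 mm across and 14 mm high. It may be pushed.
- chip4_c (a point): Bystander: loose stone chip, its middle; up to 32 mm across and 14 mm high. It may be pushed.
Not all that is in view belongs to the job. Leave any brown or yellow look-alike of the part that bears seg2_c alone.

How it is judged:
By the outcome, as a careful person would: the job done as asked, in the order asked, and still so for the second after the job is handed in, with the robot touching nothing.
Of seg1, seg2, seg3, seg4 only 2 to 4 are there at a start; the rules pass over those that are not, and their reading is None.
At some moment in a run one of base_wheel, seg1, seg2, seg3, seg4, top_wheel may be knocked a few centimetres aside while the robot is not near it.
It also fails if it takes over 210 s, if anything falls off the work surface, if the arm or the gripper's body presses on something with over 40 N, if the wrist force passes 120 N, or if a joint passes its speed limit or range.

## Working session

There is one attempt and no reset: what is moved stays moved. The work goes in short steps, Python scripts to look and compute and a tool call to move; the robot and the scene stay as the last step left them, time stands still between calls to the robot, and variables do not carry over. Pictures are saved under pics/ and viewed, on a budget of 14 in all, crops included, one or two more only if the job needs it, and the job is handed in when it is done.

Besides the shell and the picture viewer there is one more tool, called after "Call:" as a command line: name --argument value ..., lists and objects as JSON in quotes. arm_command: Moves the arm, as the interface text tells. Shifts and turns lie within -1 to 1; 1 stands for 0.02 m of shift or 360 degrees of turn. Its arguments: {"type":"object","properties":{"rows":{"type":"array","items":{"type":"object","properties":{"delta_pos":{"type":"array","items":{"type":"number","minimum":-1,"maximum":1}},"rot":{"type":"array","items":{"type":"number","minimum":-1,"maximum":1}},"fingers":{"type":"number"}}}},"squeeze":{"type":"number"}},"required":["rows"]}

```bash
ls; mkdir -p pics; python3 - <<'E'
from workcell import env
import cv2,numpy as np
print(env.hold_point_z); print(env.get_state())
for n in ["top","scene"]:
    p,d=env.read_camera(n); cv2.imwrite(f"pics/{n}0.png",p); np.save(f"pics/{n}0.npy",d)
    c=env.get_calibration(n); print(n,c)
E
```

```text
pics
-0.0187
{'clock': 0.0, 'joint_pos': array([ 1.20742665e+00,  3.14013091e-01,  4.49614799e-02,  1.30356934e+00,
       -1.04477145e-05,  1.43113420e+00]), 'qvel': array([ 1.54827740e-03, -3.58734220e-04, -8.71883971e-04,  8.40343222e-04,
       -7.41327020e-05,  1.01031880e-04]), 'tau': array([-5.07742407e-04, -4.80627036e+01,  2.98532599e+01,  1.92751276e-02,
       -3.69056179e-04,  4.68799101e-06]), 'tcp_pos': array([0.12742706, 0.5601829 , 0.23039448]), 'orientation': array([-2.21989511e-04,  1.11620629e-01,  9.93750473e-01, -8.84906098e-04]), 'wrist_force': array([ 0.24578856, -0.42645916,  0.48870627]), 'ft_torque': array([-0.01066959,  0.02374211,  0.01972746]), 'finger_gap': 0.08529768051493296}
top {'mtx': array([[600.2599682 ,   0.        , 312.25826389],
       [  0.        , 600.2599682 , 240.29812364],
       [  0.        ,   0.        ,   1.        ]]), 'distortion': array([-0.0751252,  0.       ,  0.       ,  0.       ,  0.       ]), 'R': array([[ 0.00741922, -0.99985374,  0.01540971],
       [-0.99618413, -0.00873035, -0.08683868],
       [ 0.08696051, -0.01470664, -0.9961032 ]]), 't': array([-0.0170717 ,  0.61531027,  1.5574511 ])}
scene {'mtx': array([[442.68342927,   0.        , 320.35067798],
       [  0.        , 442.68342927, 239.66464392],
       [  0.        ,   0.        ,   1.        ]]), 'distortion': array([-0.01862836,  0.        ,  0.        ,  0.        ,  0.        ]), 'R': array([[ 0.74665098,  0.6650306 ,  0.015704  ],
       [ 0.56538562, -0.62198393, -0.54173341],
       [-0.35050166,  0.4133646 , -0.84040365]]), 't': array([-0.45867784, -0.28280377,  1.22366424])}
```

View pics/top0.png

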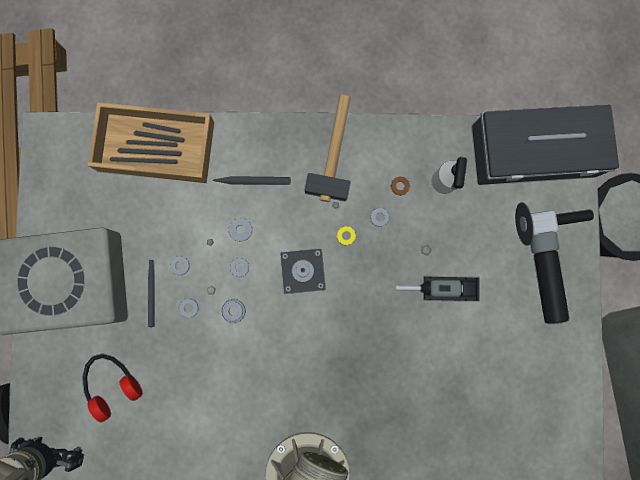

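View pics/scene0.png

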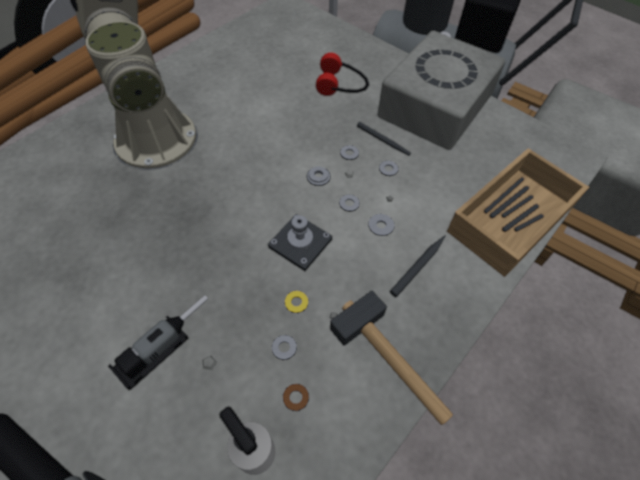

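```bash
cat > h.py <<'E'
from workcell import env
import cv2,numpy as np
from scipy.spatial.transform import Rotation as Ro
def ray(cal,uv):
    n=cv2.undistortPoints(np.array(uv,float).reshape(-1,1,2),cal["mtx"],cal["distortion"]).reshape(-1,2)
    d=np.c_[n,np.ones(len(n))]@cal["R"]; o=-cal["R"].T@cal["t"]; return o,d
def onplane(cal,uv,z):
    o,d=ray(cal,uv); s=(z-o[2])/d[:,2]; return o+d*s[:,None]
def proj(cal,X):
    return cv2.projectPoints(np.array(X,float).reshape(-1,3),cv2.Rodrigues(cal["R"])[0],cal["t"],cal["mtx"],cal["distortion"])[0].reshape(-1,2)
E
python3 - <<'E'
from h import *
p=cv2.imread("pics/top0.png"); c=env.get_calibration("top")
cr=p[195:335,140:450]; cv2.imwrite("pics/crop0.png",cv2.resize(cr[:,:130],None,fx=5,fy=4.2,interpolation=cv2.INTER_CUBIC)[:600])
f=p.astype(int); m=((f[...,0]-f[...,1]>8)).astype(np.uint8)*255
cv2.imwrite("pics/mask0.png",m)
n,l,s,ce=cv2.connectedComponentsWithStats(m)
for i in range(1,n):
    if s[i,4]>60: 
        ct=cv2.findContours((l==i).astype(np.uint8),cv2.RETR_EXTERNAL,cv2.CHAIN_APPROX_NONE)[0][0]
        (cx,cy),r=cv2.minEnclosingCircle(ct); A=cv2.contourArea(ct)
        X=onplane(c,[[cx,cy]],.006)[0]; print(s[i],np.round([cx,cy,r],1),np.round(X,3),"rad",np.hypot(X[0],X[1]).round(3), "mean",p[l==i].mean(0).round())
print(onplane(c,[[346,236],[400,186],[303,270],[396,288],[452,288],[426,250],[335,205],[327,187]],.03).round(3))
w=env.get_calibration("wrist");s=env.get_state();q=s["orientation"];Rt=Ro.from_quat(q[[1,2,3,0]]).as_matrix()
print("cam in tool",(Rt.T@(-w["R"].T@w["t"]-s["tcp_pos"])).round(4),(w["R"]@Rt).round(3),w["mtx"],w["distortion"])
E
```

```text
[529 135  43   5  79] [550.  136.5  21.1] [ 0.912 -0.67   0.006] rad 1.131 mean [159. 150. 142.]
[371 208  18  18 144] [379.3 216.6   8.7] [ 0.683 -0.192  0.006] rad 0.709 mean [160. 151. 143.]
[229 218  23  23 275] [239.8 229.1  11.2] [0.646 0.182 0.006] rad 0.671 mean [158. 148. 141.]
[171 257  18  17 145] [179.3 264.9   8.9] [0.548 0.342 0.006] rad 0.646 mean [159. 149. 142.]
[230 258  18  18 158] [238.9 266.7   9. ] [0.545 0.183 0.006] rad 0.575 mean [159. 150. 143.]
[294 260  20  20 147] [302.6 270.4  10.6] [0.536 0.013 0.006] rad 0.537 mean [160. 151. 144.]
[180 299  18  18 154] [188.3 307.8   8.9] [0.435 0.315 0.006] rad 0.537 mean [158. 149. 142.]
[222 302  20  19 144] [231.6 310.5  10. ] [0.429 0.2   0.006] rad 0.473 mean [157. 148. 141.]
[[ 0.627 -0.101  0.03 ]
 [ 0.763 -0.245  0.03 ]
 [ 0.537  0.012  0.03 ]
 [ 0.491 -0.233  0.03 ]
 [ 0.492 -0.382  0.03 ]
 [ 0.592 -0.313  0.03 ]
 [ 0.71  -0.072  0.03 ]
 [ 0.758 -0.05   0.03 ]]
cam in tool [ 0.0722 -0.0011 -0.142 ] [[-0.     1.    -0.001]
 [-0.958 -0.    -0.286]
 [-0.286  0.001  0.958]] [[368.37031905   0.         320.09293307]
 [  0.         368.37031905 244.52355126]
 [  0.           0.           1.        ]] [-0.00174947  0.          0.          0.          0.        ]
```

View pics/crop0.png

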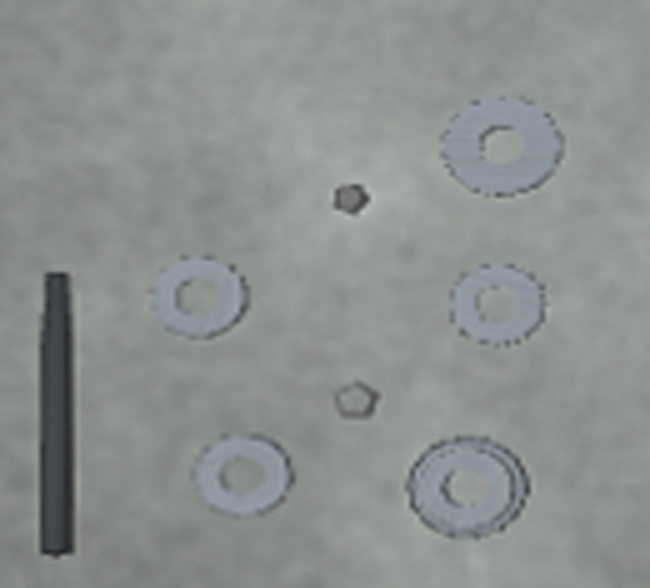

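Crop: base wheel (two-step ring) at (233,311), top wheel (wide flat) at (240,229), segments at (180,266), (188,308), (239,268) and (380,216). Look-alikes to avoid: yellow (346,236) and brown (400,186). First I go over the arbor for the cap.

Call:
arm_command --rows '[{"delta_pos": [0, 0, 0], "rot": [0, 0, -0.0178], "fingers": 0}, {"delta_pos": [0, 0, 0], "rot": [0, 0, -0.0178], "fingers": 0}, {"delta_pos": [-0.73, -0.977, 0.07]}, {"delta_pos": [-0.73, -0.977, 0.07]}, {"delta_pos": [-0.73, -0.977, 0.07]}, {"delta_pos": [-0.73, -0.977, 0.07]}, {"delta_pos": [-0.73, -0.977, 0.07]}, {"delta_pos": [-0.73, -0.977, 0.07]}, {"delta_pos": [-0.73, -0.977, 0.07]}, {"delta_pos": [-0.73, -0.977, 0.07]}, {"delta_pos": [-0.73, -0.977, 0.07]}, {"delta_pos": [-0.73, -0.977, 0.07]}, {"delta_pos": [-0.73, -0.977, 0.07]}, {"delta_pos": [-0.73, -0.977, 0.07]}, {"delta_pos": [-0.73, -0.977, 0.07]}, {"delta_pos": [-0.73, -0.977, 0.07]}]'

```text
schema error: expected keys delta_pos, rot, fingers
```

Call:
arm_command --rows '[{"delta_pos": [-0.73, -0.977, 0.07]}, {"delta_pos": [-0.73, -0.977, 0.07]}, {"delta_pos": [-0.73, -0.977, 0.07]}, {"delta_pos": [-0.73, -0.977, 0.07]}, {"delta_pos": [-0.73, -0.977, 0.07]}, {"delta_pos": [-0.73, -0.977, 0.07]}, {"delta_pos": [-0.73, -0.977, 0.07]}, {"delta_pos": [-0.73, -0.977, 0.07]}, {"delta_pos": [-0.73, -0.977, 0.07]}, {"delta_pos": [-0.73, -0.977, 0.07]}, {"delta_pos": [-0.73, -0.977, 0.07]}, {"delta_pos": [-0.73, -0.977, 0.07]}, {"delta_pos": [-0.73, -0.977, 0.07]}, {"delta_pos": [-0.73, -0.977, 0.07]}, {"delta_pos": [0, 0, 0]}, {"delta_pos": [0, 0, 0]}]'

```text
schema error: expected keys delta_pos, rot, fingers
```

```bash
python3 - <<'E'
from h import *
s=env.get_state();c=env.get_calibration("wrist");p,d=env.read_camera("wrist")
cv2.imwrite("pics/w1.png",p);np.save("pics/w1.npy",d)
print(s["tcp_pos"],s["orientation"],s["joint_pos"]); print(proj(c,[[.536,.013,.093],[.536,.013,.034]]))
E
```

```text
[0.1274369  0.56022863 0.23049911] [-2.23777811e-04  1.11658057e-01  9.93746344e-01 -7.94812468e-04] [1.20741355e+00 3.13924822e-01 4.50945120e-02 1.30361701e+00
 3.79005205e-05 1.43119637e+00]
[[-50.56004913 653.47209424]
 [ -8.40192304 594.47304073]]
```

View pics/w1.png

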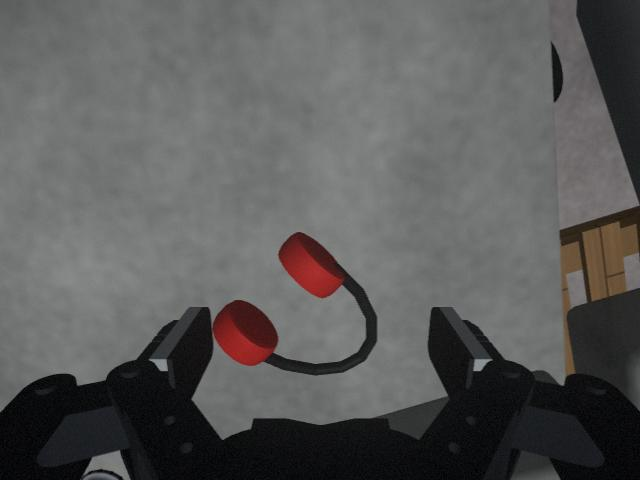

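The move was refused because every key is required. The picture shows only the earmuffs (270,300) at the start pose, with the fingers at the columns near 200 and 440.

Call:
arm_command --rows '[{"delta_pos": [0, 0, 0], "rot": [0, 0, -0.0178], "fingers": 0}, {"delta_pos": [0, 0, 0], "rot": [0, 0, -0.0178], "fingers": 0}, {"delta_pos": [-0.73, -0.977, 0.07], "rot": [0, 0, 0], "fingers": 0}, {"delta_pos": [-0.73, -0.977, 0.07], "rot": [0, 0, 0], "fingers": 0}, {"delta_pos": [-0.73, -0.977, 0.07], "rot": [0, 0, 0], "fingers": 0}, {"delta_pos": [-0.73, -0.977, 0.07], "rot": [0, 0, 0], "fingers": 0}, {"delta_pos": [-0.73, -0.977, 0.07], "rot": [0, 0, 0], "fingers": 0}, {"delta_pos": [-0.73, -0.977, 0.07], "rot": [0, 0, 0], "fingers": 0}, {"delta_pos": [-0.73, -0.977, 0.07], "rot": [0, 0, 0], "fingers": 0}, {"delta_pos": [-0.73, -0.977, 0.07], "rot": [0, 0, 0], "fingers": 0}, {"delta_pos": [-0.73, -0.977, 0.07], "rot": [0, 0, 0], "fingers": 0}, {"delta_pos": [-0.73, -0.977, 0.07], "rot": [0, 0, 0], "fingers": 0}, {"delta_pos": [-0.73, -0.977, 0.07], "rot": [0, 0, 0], "fingers": 0}, {"delta_pos": [-0.73, -0.977, 0.07], "rot": [0, 0, 0], "fingers": 0}, {"delta_pos": [-0.73, -0.977, 0.07], "rot": [0, 0, 0], "fingers": 0}, {"delta_pos": [-0.73, -0.977, 0.07], "rot": [0, 0, 0], "fingers": 0}]'

```text
clock: 1.75
tcp_pos: [0.3323, 0.2862, 0.2115]
orientation: [-0.0, 0.0, 1.0, -0.0]
wrist_force: [1.1, -0.2, -0.5]
finger_gap: 0.0859
```

Call:
arm_command --rows '[{"delta_pos": [-0.73, -0.977, 0.07], "rot": [0, 0, 0], "fingers": 0}, {"delta_pos": [-0.73, -0.977, 0.07], "rot": [0, 0, 0], "fingers": 0}, {"delta_pos": [-0.73, -0.977, 0.07], "rot": [0, 0, 0], "fingers": 0}, {"delta_pos": [-0.73, -0.977, 0.07], "rot": [0, 0, 0], "fingers": 0}, {"delta_pos": [-0.73, -0.977, 0.07], "rot": [0, 0, 0], "fingers": 0}, {"delta_pos": [-0.73, -0.977, 0.07], "rot": [0, 0, 0], "fingers": 0}, {"delta_pos": [-0.73, -0.977, 0.07], "rot": [0, 0, 0], "fingers": 0}, {"delta_pos": [-0.73, -0.977, 0.07], "rot": [0, 0, 0], "fingers": 0}, {"delta_pos": [-0.73, -0.977, 0.07], "rot": [0, 0, 0], "fingers": 0}, {"delta_pos": [-0.73, -0.977, 0.07], "rot": [0, 0, 0], "fingers": 0}, {"delta_pos": [-0.73, -0.977, 0.07], "rot": [0, 0, 0], "fingers": 0}, {"delta_pos": [-0.73, -0.977, 0.07], "rot": [0, 0, 0], "fingers": 0}, {"delta_pos": [-0.73, -0.977, 0.07], "rot": [0, 0, 0], "fingers": 0}, {"delta_pos": [-0.73, -0.977, 0.07], "rot": [0, 0, 0], "fingers": 0}, {"delta_pos": [0, 0, 0], "rot": [0, 0, 0], "fingers": 0}, {"delta_pos": [0, 0, 0], "rot": [0, 0, 0], "fingers": 0}]'

```text
clock: 3.35
tcp_pos: [0.536, 0.0134, 0.1915]
orientation: [-0.001, 0.001, 1.0, 0.0]
wrist_force: [0.4, -0.1, 0.2]
finger_gap: 0.0854
```

```bash
python3 - <<'E'
from h import *
s=env.get_state();c=env.get_calibration("wrist");p,d=env.read_camera("wrist")
cv2.imwrite("pics/w1.png",p);np.save("pics/w1.npy",d)
print(s["clock"],s["tcp_pos"],s["orientation"],s["joint_pos"],s["wrist_force"]); print(proj(c,[[.536,.013,.093],[.536,.013,.034]]))
E
```

```text
3.35 [0.53595318 0.01335254 0.19153723] [-7.20855482e-04  5.77598465e-04  9.99999533e-01  2.85290896e-04] [-1.25090619e-01  2.54398753e-01 -1.31884618e-01  1.18601437e+00
  3.87116088e-04 -1.23935713e-01] [ 0.37153932 -0.10454483  0.16009705]
[[321.04699289 245.71334056]
 [320.78933132 225.40956788]]
```

View pics/w1.png

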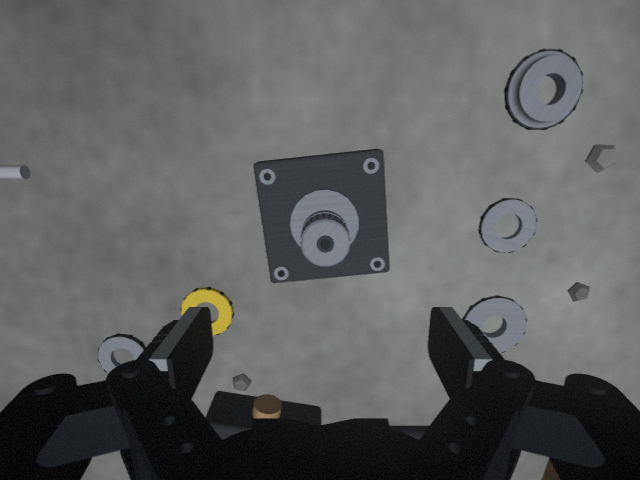

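Wrist view: cap with its screw head at (325,243), flange around (324,223), base plate tilted a few degrees; yellow look-alike at (207,312).

```bash
cat >> h.py <<'E'
def circ(P):
    A=np.c_[2*P[:,:2],np.ones(len(P))]; x=np.linalg.lstsq(A,(P[:,:2]**2).sum(1),rcond=None)[0]
    return x[:2],np.sqrt(x[2]+x[:2]@x[:2])
def bluemask(p,t=6):
    f=p.astype(int); return ((f[...,0]-f[...,1]>t)&(f[...,0]<200)).astype(np.uint8)
E
python3 - <<'E'
from h import *
p=cv2.imread("pics/w1.png");c=env.get_calibration("wrist")
g=cv2.cvtColor(p,cv2.COLOR_BGR2GRAY)
m=((g>95)).astype(np.uint8); n,l,s,ce=cv2.connectedComponentsWithStats(m[180:275,285:365])
i=1+np.argmax(s[1:,4]); ct=max(cv2.findContours((l==i).astype(np.uint8),0,1)[0],key=len).reshape(-1,2)+[285,180]
print(s[i])
up=ct[ct[:,1]<228]; X=onplane(c,up,.034); print("flange",circ(X))
lo=ct[ct[:,1]>243]; X=onplane(c,lo,.093); print("cap",circ(X))
h=cv2.findContours((g[225:262,308:345]<90).astype(np.uint8),0,1)[0]
for k in h:
    (a,b),r=cv2.minEnclosingCircle(k); print(a+308,b+225,r,onplane(c,[[a+308,b+225]],.093).round(4))
E
```

```text
[   5   10   69   76 3327]
flange (array([0.53442016, 0.01624852]), np.float64(0.02827580180921967))
cap (array([0.53336654, 0.01603149]), np.float64(0.016667662920354723))
308.5 260.5 0.7072067856788635 [[0.5464 0.0048 0.093 ]]
342.5 259.5 2.12142014503479 [[0.5457 0.0283 0.093 ]]
324.8109760284424 243.4756088256836 8.569385528564453 [[0.5342 0.0161 0.093 ]]
343.0 226.0 1.414313554763794 [[0.522  0.0282 0.093 ]]
308.0 225.0 9.999999747378752e-05 [[0.5212 0.0047 0.093 ]]
```

Call:
arm_command --rows '[{"delta_pos": [0.1, 0.135, 0.88], "rot": [0, 0, 0], "fingers": 0}, {"delta_pos": [0, 0, 0.88], "rot": [0, 0, 0], "fingers": 0}, {"delta_pos": [0, 0, 0.88], "rot": [0, 0, 0], "fingers": 0}, {"delta_pos": [0, 0, 0.88], "rot": [0, 0, 0], "fingers": 0}, {"delta_pos": [0, 0, 0.88], "rot": [0, 0, 0], "fingers": 0}, {"delta_pos": [0, 0, 0.88], "rot": [0, 0, 0], "fingers": 0}, {"delta_pos": [0, 0, 0.88], "rot": [0, 0, 0], "fingers": 0}, {"delta_pos": [0, 0, 0], "rot": [0, 0, 0], "fingers": 1}, {"delta_pos": [0, 0, 0], "rot": [0, 0, 0], "fingers": 1}, {"delta_pos": [0, 0, 0], "rot": [0, 0, 0], "fingers": 1}, {"delta_pos": [0, 0, 0], "rot": [0, 0, 0], "fingers": 1}, {"delta_pos": [0, 0, 0], "rot": [0, 0, 0], "fingers": 1}, {"delta_pos": [0, 0, 0], "rot": [0, 0, 0], "fingers": 1}, {"delta_pos": [0, 0, 0], "rot": [0, 0, 0], "fingers": 1}]' --squeeze 40

```text
clock: 4.8
tcp_pos: [0.5352, 0.0165, 0.0703]
orientation: [0.001, -0.0, 1.0, 0.0]
wrist_force: [-1.6, 1.0, 5.8]
finger_gap: 0.0325
```

Call:
arm_command --rows '[{"delta_pos": [0, 0, -0.5], "rot": [0, 0, 0], "fingers": 1}, {"delta_pos": [0, 0, -0.8], "rot": [0, 0, 0], "fingers": 1}, {"delta_pos": [0, 0, -1], "rot": [0, 0, 0], "fingers": 1}, {"delta_pos": [0, 0, -0.7], "rot": [0, 0, 0], "fingers": 1}, {"delta_pos": [0.95, 0, 0], "rot": [0, 0, 0], "fingers": 1}, {"delta_pos": [0.95, 0, 0], "rot": [0, 0, 0], "fingers": 1}, {"delta_pos": [0.95, 0, 0], "rot": [0, 0, 0], "fingers": 1}, {"delta_pos": [0.95, 0, 0], "rot": [0, 0, 0], "fingers": 1}, {"delta_pos": [0.95, 0, 0], "rot": [0, 0, 0], "fingers": 1}, {"delta_pos": [0.95, 0, 0], "rot": [0, 0, 0], "fingers": 1}, {"delta_pos": [0.95, 0, 0], "rot": [0, 0, 0], "fingers": 1}, {"delta_pos": [0, 0, 1], "rot": [0, 0, 0], "fingers": 1}, {"delta_pos": [0, 0, 1], "rot": [0, 0, 0], "fingers": 1}, {"delta_pos": [0, 0, 1], "rot": [0, 0, 0], "fingers": 1}, {"delta_pos": [0, 0, 1], "rot": [0, 0, 0], "fingers": 1}, {"delta_pos": [0, 0, 1], "rot": [0, 0, 0], "fingers": 1}, {"delta_pos": [0, 0, 0.6], "rot": [0, 0, 0], "fingers": 1}, {"delta_pos": [0, 0, 0], "rot": [0, 0, 0], "fingers": 1}, {"delta_pos": [0, 0, 0], "rot": [0, 0, 0], "fingers": 1}]'

```text
clock: 6.7
tcp_pos: [0.4016, 0.0161, 0.0174]
orientation: [0.0, 0.0, 1.0, -0.0]
wrist_force: [0.9, 0.0, -1.5]
finger_gap: 0.032
```

```bash
python3 - <<'E'
from h import *
s=env.get_state();print(s["tcp_pos"],s["finger_gap"],s["wrist_force"])
E
```

```text
[0.40156834 0.01614467 0.01738946] 0.03201405124630582 [ 0.88709668  0.02718801 -1.49954979]
```

Call:
arm_command --rows '[{"delta_pos": [0, 0, 0.35], "rot": [0, 0, 0], "fingers": 1}, {"delta_pos": [0, 0, 0.05], "rot": [0, 0, 0], "fingers": 1}, {"delta_pos": [0, 0, 0.05], "rot": [0, 0, 0], "fingers": 1}, {"delta_pos": [0, 0, 0], "rot": [0, 0, 0], "fingers": 1}]'

```text
clock: 7.1
tcp_pos: [0.4014, 0.0162, 0.008]
orientation: [0.0, 0.0, 1.0, 0.0]
wrist_force: [-0.0, 0.6, -0.8]
finger_gap: 0.0325
```

Call:
arm_command --rows '[{"delta_pos": [0, 0, 0.05], "rot": [0, 0, 0], "fingers": 1}, {"delta_pos": [0, 0, 0], "rot": [0, 0, 0], "fingers": 1}]'

```text
clock: 7.3
tcp_pos: [0.4016, 0.0162, 0.0073]
orientation: [0.0, 0.0, 1.0, -0.0]
wrist_force: [-1.5, 0.5, 3.4]
finger_gap: 0.0319
```

Call:
arm_command --rows '[{"delta_pos": [0, 0, 0.05], "rot": [0, 0, 0], "fingers": 1}, {"delta_pos": [0, 0, 0], "rot": [0, 0, 0], "fingers": 1}]'

```text
clock: 7.5
tcp_pos: [0.4017, 0.0162, 0.0072]
orientation: [0.0, -0.0, 1.0, -0.0]
wrist_force: [-5.2, -0.3, 17.3]
finger_gap: 0.0322
```

Call:
arm_command --rows '[{"delta_pos": [0, 0, -0.05], "rot": [0, 0, 0], "fingers": 0}, {"delta_pos": [0, 0, 0], "rot": [0, 0, 0], "fingers": 0}, {"delta_pos": [0, 0, 0], "rot": [0, 0, 0], "fingers": 0}, {"delta_pos": [0, 0, 0], "rot": [0, 0, 0], "fingers": 0}, {"delta_pos": [0, 0, -0.5], "rot": [0, 0, 0], "fingers": 0}, {"delta_pos": [0, 0, -1], "rot": [0, 0, 0], "fingers": 0}, {"delta_pos": [0, 0, -1], "rot": [0, 0, 0], "fingers": 0}, {"delta_pos": [0, 0, -0.9], "rot": [0, 0, 0.0228], "fingers": 0}, {"delta_pos": [0, 0, -0.9], "rot": [0, 0, 0.0228], "fingers": 0}, {"delta_pos": [0, 0, -0.9], "rot": [0, 0, 0.0228], "fingers": 0}, {"delta_pos": [0, 0, -0.9], "rot": [0, 0, 0.0228], "fingers": 0}, {"delta_pos": [0, 0, -0.9], "rot": [0, 0, 0.0228], "fingers": 0}, {"delta_pos": [0, 0, -0.9], "rot": [0, 0, 0.0228], "fingers": 0}, {"delta_pos": [0, 0, 0], "rot": [0, 0, 0.0228], "fingers": 0}, {"delta_pos": [0, 0, 0], "rot": [0, 0, 0.0228], "fingers": 0}, {"delta_pos": [0, 0, 0], "rot": [0, 0, 0.0228], "fingers": 0}, {"delta_pos": [0, 0, 0], "rot": [0, 0, 0.0228], "fingers": 0}, {"delta_pos": [0, 0, 0], "rot": [0, 0, 0.022], "fingers": 0}]'

```text
clock: 9.3
tcp_pos: [0.4012, 0.0163, 0.1655]
orientation: [0.0, 0.709, 0.705, 0.0]
wrist_force: [-0.3, 0.2, 0.3]
finger_gap: 0.0854
```

Call:
arm_command --rows '[{"delta_pos": [-0.99, 0.2235, 0], "rot": [0, 0, 0], "fingers": 0}, {"delta_pos": [-0.99, 0.2235, 0], "rot": [0, 0, 0], "fingers": 0}, {"delta_pos": [-0.99, 0.2235, 0], "rot": [0, 0, 0], "fingers": 0}, {"delta_pos": [-0.99, 0.2235, 0], "rot": [0, 0, 0], "fingers": 0}, {"delta_pos": [-0.99, 0.2235, 0], "rot": [0, 0, 0], "fingers": 0}, {"delta_pos": [-0.99, 0.2235, 0], "rot": [0, 0, 0], "fingers": 0}, {"delta_pos": [-0.99, 0.2235, 0], "rot": [0, 0, 0], "fingers": 0}, {"delta_pos": [-0.99, 0.2235, 0], "rot": [0, 0, 0], "fingers": 0}, {"delta_pos": [-0.99, 0.2235, 0], "rot": [0, 0, 0], "fingers": 0}, {"delta_pos": [-0.99, 0.2235, 0], "rot": [0, 0, 0], "fingers": 0}, {"delta_pos": [-0.99, 0.2235, 0], "rot": [0, 0, 0], "fingers": 0}, {"delta_pos": [-0.99, 0.2235, 0], "rot": [0, 0, 0], "fingers": 0}, {"delta_pos": [-0.99, 0.2235, 0], "rot": [0, 0, 0], "fingers": 0}, {"delta_pos": [-0.99, 0.2235, 0], "rot": [0, 0, 0], "fingers": 0}, {"delta_pos": [-0.99, 0.2235, 0], "rot": [0, 0, 0], "fingers": 0}, {"delta_pos": [-0.99, 0.2235, 0], "rot": [0, 0, 0], "fingers": 0}, {"delta_pos": [-0.99, 0.2235, 0], "rot": [0, 0, 0], "fingers": 0}, {"delta_pos": [-0.99, 0.2235, 0.2], "rot": [0, 0, 0], "fingers": 0}, {"delta_pos": [-0.99, 0.2235, 0], "rot": [0, 0, 0], "fingers": 0}, {"delta_pos": [-0.99, 0.2235, 0], "rot": [0, 0, 0], "fingers": 0}]'

```text
clock: 11.3
tcp_pos: [0.4907, -0.381, 0.1607]
orientation: [-0.0, 0.707, 0.707, 0.0]
wrist_force: [0.1, 0.1, -0.3]
finger_gap: 0.0852
```

Call:
arm_command --rows '[{"delta_pos": [0, 0, 0], "rot": [0, 0, 0], "fingers": 0}, {"delta_pos": [0, 0, 0], "rot": [0, 0, 0], "fingers": 0}]'

```text
clock: 11.5
tcp_pos: [0.4904, -0.3799, 0.1605]
orientation: [-0.001, 0.707, 0.707, 0.0]
wrist_force: [-0.6, -0.3, 0.6]
finger_gap: 0.0854
```

```bash
python3 - <<'E'
from h import *
s=env.get_state();c=env.get_calibration("wrist");p,d=env.read_camera("wrist")
cv2.imwrite("pics/w2.png",p);np.savez("pics/w2.npz",d=d,**c)
print(s["clock"],s["tcp_pos"],s["orientation"])
t,_=env.read_camera("top");cv2.imwrite("pics/top1.png",t)
E
```

```text
11.5 [ 0.49039038 -0.37993014  0.16046332] [-6.12472185e-04  7.07378387e-01  7.06834787e-01  1.61764891e-04]
```

View pics/w2.png

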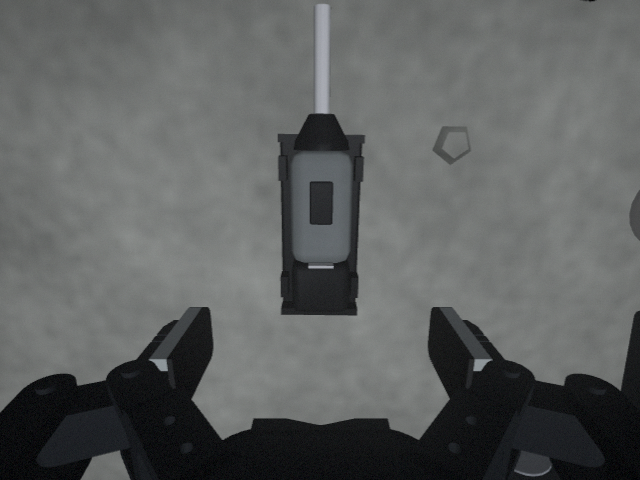

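Wrist view: duster upright in the picture, nozzle tip (322,5), cone base row 150, grey body columns 293–352, cradle end row 315.

```bash
python3 - <<'E'
from h import *
z=np.load("pics/w2.npz");c={k:z[k] for k in z.files}
g=cv2.cvtColor(cv2.imread("pics/w2.png"),6)
def cols(r,t,a=270,b=380):
    x=np.where(g[r,a:b]>t)[0]+a; return x.min(),x.max()
print([cols(r,140,300,345) for r in (15,50,90,105)])
print([ (np.where((g[r,285:358]>75))[0]+285)[[0,-1]] for r in (170,200,230)])
for n,uv,h in [("tip",[322,4],.03),("nozbase",[321.5,112],.03),("front",[321.5,150],.048),("gray L",[293,200],.048),("gray R",[352,200],.048),("cradle front",[321,135],.02),("cradle rear",[319,312],.02),("cr left r",[281,300],.022),("cr right r",[357,300],.022),("cr lf",[279,165],.022),("cr rf",[363,165],.022)]:
    print(n,onplane(c,[uv],h).round(4)[0])
d=z["d"]; print(d[200,321],d[285,321],d[60,322],d[60,250])
E
```

```text
[(np.int64(317), np.int64(328)), (np.int64(317), np.int64(328)), (np.int64(317), np.int64(327)), (np.int64(316), np.int64(327))]
[array([292, 350]), array([293, 349]), array([293, 349])]
tip [ 0.492 -0.227  0.03 ]
nozbase [ 0.4917 -0.2929  0.03  ]
front [ 0.4916 -0.318   0.048 ]
gray L [ 0.4718 -0.3517  0.048 ]
gray R [ 0.5128 -0.3517  0.048 ]
cradle front [ 0.4913 -0.3083  0.02  ]
cradle rear [ 0.4896 -0.4518  0.02  ]
cr left r [ 0.4581 -0.4398  0.022 ]
cr right r [ 0.5213 -0.4398  0.022 ]
cr lf [ 0.46   -0.3297  0.022 ]
cr rf [ 0.5227 -0.3298  0.022 ]
0.24973106 0.2709933 0.24381663 0.27442244
```

Call:
arm_command --rows '[{"delta_pos": [0.1, 0.055, 0.9], "rot": [0, 0, 0], "fingers": 0}, {"delta_pos": [0, 0, 0.9], "rot": [0, 0, 0], "fingers": 0}, {"delta_pos": [0, 0, 0.9], "rot": [0, 0, 0], "fingers": 0}, {"delta_pos": [0, 0, 0.9], "rot": [0, 0, 0], "fingers": 0}, {"delta_pos": [0, 0, 0.9], "rot": [0, 0, 0], "fingers": 0}, {"delta_pos": [0, 0, 0.9], "rot": [0, 0, 0], "fingers": 0}, {"delta_pos": [0, 0, 0.9], "rot": [0, 0, 0], "fingers": 0}, {"delta_pos": [0, 0, 0.9], "rot": [0, 0, 0], "fingers": 0}, {"delta_pos": [0, 0, 0], "rot": [0, 0, 0], "fingers": 1}, {"delta_pos": [0, 0, 0], "rot": [0, 0, 0], "fingers": 1}, {"delta_pos": [0, 0, 0], "rot": [0, 0, 0], "fingers": 1}, {"delta_pos": [0, 0, 0], "rot": [0, 0, 0], "fingers": 1}, {"delta_pos": [0, 0, 0], "rot": [0, 0, 0], "fingers": 1}, {"delta_pos": [0, 0, 0], "rot": [0, 0, 0], "fingers": 1}]' --squeeze 80

```text
clock: 13.0
tcp_pos: [0.4925, -0.3783, 0.0185]
orientation: [0.001, 0.707, 0.707, 0.0]
wrist_force: [-1.1, 1.8, 6.1]
finger_gap: 0.043
```

Call:
arm_command --rows '[{"delta_pos": [0, 0, -0.5], "rot": [0, 0, 0], "fingers": 1}, {"delta_pos": [0, 0, -0.55], "rot": [0, 0, 0], "fingers": 1}, {"delta_pos": [0, 0, -0.5], "rot": [0, 0, 0], "fingers": 1}, {"delta_pos": [0, 0, 0], "rot": [0, 0, 0], "fingers": 1}]'

```text
clock: 13.4
tcp_pos: [0.4929, -0.3788, 0.0499]
orientation: [0.002, 0.707, 0.707, 0.0]
wrist_force: [0.5, -0.5, -3.1]
finger_gap: 0.0432
```

```bash
python3 - <<'E'
from h import *
p,d=env.read_camera("scene");cv2.imwrite("pics/s1.png",cv2.resize(p[180:420,60:380],None,fx=2.4,fy=2.4,interpolation=2))
t,_=env.read_camera("top")
E
```

```text
(no output)
```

View pics/s1.png

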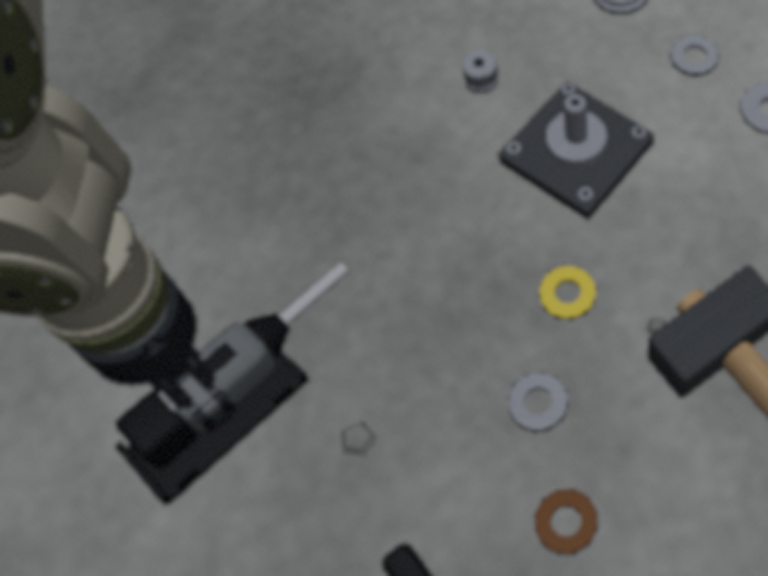

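The duster is lifted level out of its cradle; the cap stands alone at (480,68) in the crop and the shaft is bare at (575,110).

Call:
arm_command --rows '[{"delta_pos": [0.5, 0.12, 0], "rot": [0, 0, 0], "fingers": 1}, {"delta_pos": [0.94, 0.22, 0], "rot": [0, 0, 0], "fingers": 1}, {"delta_pos": [0.94, 0.22, 0], "rot": [0, 0, 0], "fingers": 1}, {"delta_pos": [0.94, 0.22, 0], "rot": [0, 0, 0], "fingers": 1}, {"delta_pos": [0.94, 0.22, 0], "rot": [0, 0, 0], "fingers": 1}, {"delta_pos": [0.94, 0.22, 0], "rot": [0, 0, 0], "fingers": 1}, {"delta_pos": [0.94, 0.22, 0], "rot": [0, 0, 0], "fingers": 1}, {"delta_pos": [0.94, 0.22, 0], "rot": [0, 0, 0], "fingers": 1}, {"delta_pos": [0.94, 0.22, 0], "rot": [0, 0, 0], "fingers": 1}, {"delta_pos": [0.94, 0.22, 0], "rot": [0, 0, 0], "fingers": 1}, {"delta_pos": [0, 0, 0], "rot": [0, 0, 0], "fingers": 1}, {"delta_pos": [0, 0, 0], "rot": [0, 0, 0], "fingers": 1}]'

```text
clock: 14.7
tcp_pos: [0.534, -0.1973, 0.048]
orientation: [0.0, 0.706, 0.708, -0.0]
wrist_force: [0.5, -0.9, -3.9]
finger_gap: 0.0432
```

```bash
python3 - <<'E'
from h import *
p,d=env.read_camera("wrist");c=env.get_calibration("wrist");cv2.imwrite("pics/w3.png",p);np.savez("pics/w3.npz",d=d,**c)
s=env.get_state();print(s["tcp_pos"],s["orientation"],proj(c,[[.534,.0161,.061],[.534,.0161,.088]]))
E
```

```text
[ 0.5340601  -0.19799126  0.04802827] [ 2.53364058e-04  7.06766778e-01  7.07446571e-01 -7.84146803e-05] [[ 319.7871555  -519.62563563]
 [ 319.81979544 -808.95546959]]
```

View pics/w3.png

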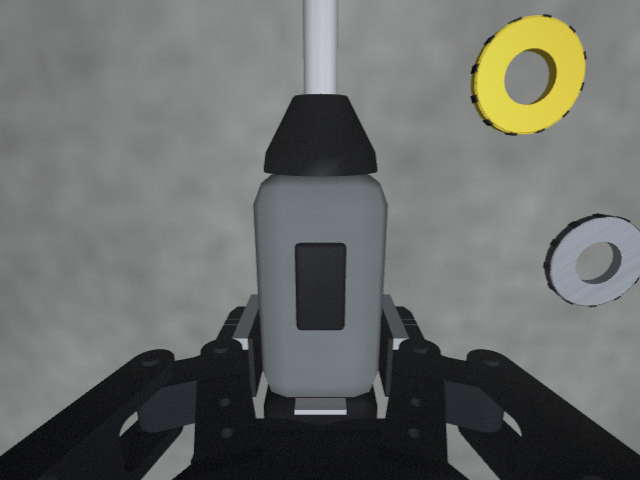

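Call:
arm_command --rows '[{"delta_pos": [0, 0, 0], "rot": [0, 0, 0], "fingers": 1}, {"delta_pos": [0, 0, 0], "rot": [0, 0, 0], "fingers": 1}, {"delta_pos": [0, 0, 0], "rot": [0, 0, 0], "fingers": 1}, {"delta_pos": [0, 0, 0], "rot": [0, 0, 0], "fingers": 1}, {"delta_pos": [0, 0, 0], "rot": [0, 0, 0], "fingers": 1}, {"delta_pos": [0, 0, 0], "rot": [0, 0, 0], "fingers": 1}, {"delta_pos": [0, 0, 0], "rot": [0, 0, 0], "fingers": 1}, {"delta_pos": [0, 0, 0], "rot": [0, 0, 0], "fingers": 1}, {"delta_pos": [0, 0, 0], "rot": [0, 0, 0], "fingers": 1}, {"delta_pos": [0, 0, 0], "rot": [0, 0, 0], "fingers": 1}, {"delta_pos": [0, 0, 0], "rot": [0, 0, 0], "fingers": 1}, {"delta_pos": [0, 0, 0], "rot": [0, 0, 0], "fingers": 1}, {"delta_pos": [0, 0, 0], "rot": [0, 0, 0], "fingers": 1}, {"delta_pos": [0, 0, 0], "rot": [0, 0, 0], "fingers": 1}, {"delta_pos": [0, 0, 0], "rot": [0, 0, 0], "fingers": 1}, {"delta_pos": [0, 0, 0], "rot": [0, 0, 0], "fingers": 1}, {"delta_pos": [0, 0, 0], "rot": [0, 0, 0], "fingers": 1}, {"delta_pos": [0, 0, 0], "rot": [0, 0, 0], "fingers": 1}, {"delta_pos": [0, 0, 0], "rot": [0, 0, 0], "fingers": 1}, {"delta_pos": [0, 0, 0], "rot": [0, 0, 0], "fingers": 1}]'

```text
clock: 16.75
tcp_pos: [0.5338, -0.1986, 0.0478]
orientation: [-0.0, 0.707, 0.707, 0.0]
wrist_force: [-0.3, -0.3, -4.1]
finger_gap: 0.0435
```

Call:
arm_command --rows '[{"delta_pos": [0, 0, 0], "rot": [0, 0, 0], "fingers": 1}, {"delta_pos": [0, 0, 0], "rot": [0, 0, 0], "fingers": 1}, {"delta_pos": [0, 0, 0], "rot": [0, 0, 0], "fingers": 1}, {"delta_pos": [0, 0, 0], "rot": [0, 0, 0], "fingers": 1}, {"delta_pos": [0, 0, 0], "rot": [0, 0, 0], "fingers": 1}, {"delta_pos": [-0.94, -0.22, 0], "rot": [0, 0, 0], "fingers": 1}, {"delta_pos": [-0.94, -0.22, 0], "rot": [0, 0, 0], "fingers": 1}, {"delta_pos": [-0.94, -0.22, 0], "rot": [0, 0, 0], "fingers": 1}, {"delta_pos": [-0.94, -0.22, 0], "rot": [0, 0, 0], "fingers": 1}, {"delta_pos": [-0.94, -0.22, 0], "rot": [0, 0, 0], "fingers": 1}, {"delta_pos": [-0.94, -0.22, 0], "rot": [0, 0, 0], "fingers": 1}, {"delta_pos": [-0.94, -0.22, 0], "rot": [0, 0, 0], "fingers": 1}, {"delta_pos": [-0.94, -0.22, 0], "rot": [0, 0, 0], "fingers": 1}, {"delta_pos": [-0.94, -0.22, 0], "rot": [0, 0, 0], "fingers": 1}, {"delta_pos": [-0.5, -0.12, 0], "rot": [0, 0, 0], "fingers": 1}, {"delta_pos": [0, 0, 0], "rot": [0, 0, 0], "fingers": 1}, {"delta_pos": [0, 0, 0.4], "rot": [0, 0, 0], "fingers": 1}, {"delta_pos": [0, 0, 0.4], "rot": [0, 0, 0], "fingers": 1}, {"delta_pos": [0, 0, 0.4], "rot": [0, 0, 0], "fingers": 1}, {"delta_pos": [0, 0, 0], "rot": [0, 0, 0], "fingers": 1}]'

```text
clock: 18.75
tcp_pos: [0.491, -0.3759, 0.0218]
orientation: [-0.002, 0.707, 0.707, 0.0]
wrist_force: [-0.6, 0.3, -4.6]
finger_gap: 0.0433
```

Call:
arm_command --rows '[{"delta_pos": [0, 0, 0.1], "rot": [0, 0, 0], "fingers": 1}, {"delta_pos": [0, 0, 0.1], "rot": [0, 0, 0], "fingers": 1}, {"delta_pos": [0, 0, 0.07], "rot": [0, 0, 0], "fingers": 1}, {"delta_pos": [0, 0, 0.03], "rot": [0, 0, 0], "fingers": 1}, {"delta_pos": [0, 0, 0], "rot": [0, 0, 0], "fingers": 1}]'

```text
clock: 19.25
tcp_pos: [0.4921, -0.3778, 0.0185]
orientation: [0.0, 0.707, 0.707, 0.0]
wrist_force: [-0.4, 2.2, 1.2]
finger_gap: 0.0431
```

Call:
arm_command --rows '[{"delta_pos": [0, 0, 0], "rot": [0, 0, 0], "fingers": 0}, {"delta_pos": [0, 0, 0], "rot": [0, 0, 0], "fingers": 0}, {"delta_pos": [0, 0, 0], "rot": [0, 0, 0], "fingers": 0}, {"delta_pos": [0, 0, 0], "rot": [0, 0, 0], "fingers": 0}, {"delta_pos": [0, 0, -0.5], "rot": [0, 0, 0], "fingers": 0}, {"delta_pos": [0, 0, -1], "rot": [0, 0, 0], "fingers": 0}, {"delta_pos": [0, 0, -1], "rot": [0, 0, 0], "fingers": 0}, {"delta_pos": [0, 0, -1], "rot": [0, 0, 0], "fingers": 0}, {"delta_pos": [0, 0, -1], "rot": [0, 0, -0.0228], "fingers": 0}, {"delta_pos": [0, 0, -1], "rot": [0, 0, -0.0228], "fingers": 0}, {"delta_pos": [0, 0, -1], "rot": [0, 0, -0.0228], "fingers": 0}, {"delta_pos": [0, 0, 0], "rot": [0, 0, -0.0228], "fingers": 0}, {"delta_pos": [0, 0, 0], "rot": [0, 0, -0.0228], "fingers": 0}, {"delta_pos": [0, 0, 0], "rot": [0, 0, -0.0228], "fingers": 0}, {"delta_pos": [0, 0, 0], "rot": [0, 0, -0.0228], "fingers": 0}, {"delta_pos": [0, 0, 0], "rot": [0, 0, -0.0228], "fingers": 0}, {"delta_pos": [0, 0, 0], "rot": [0, 0, -0.0228], "fingers": 0}, {"delta_pos": [0, 0, 0], "rot": [0, 0, -0.0228], "fingers": 0}, {"delta_pos": [0, 0, 0], "rot": [0, 0, -0.022], "fingers": 0}, {"delta_pos": [0, 0, 0], "rot": [0, 0, 0], "fingers": 0}]'

```text
clock: 21.25
tcp_pos: [0.4919, -0.3779, 0.1486]
orientation: [0.0, -0.0, 1.0, -0.0]
wrist_force: [0.1, -0.0, 0.2]
finger_gap: 0.0857
```

```bash
cat > rings.py <<'E'
from h import *
def rings(out=True):
    p,_=env.read_camera("top");c=env.get_calibration("top");R=[]
    n,l,s,ce=cv2.connectedComponentsWithStats(bluemask(p,8)*255)
    for i in range(1,n):
        if s[i,4]>60 and .5<s[i,2]/s[i,3]<2 and 14<s[i,2]<30:
            ct=max(cv2.findContours((l==i).astype(np.uint8),0,1)[0],key=len)
            (a,b),r=cv2.minEnclosingCircle(ct); X=onplane(c,[[a,b]],.006)[0]; R.append([*X[:2],r,s[i,4]])
    R=np.array(R)
    if out: print(R.round(4))
    return p,R
if __name__=="__main__":
    p,R=rings(); cv2.imwrite("pics/topl.png",p); s=env.get_state(); print(s["clock"],s["tcp_pos"],s["orientation"])
E
python3 rings.py
```

```text
[[ 6.83000e-01 -1.92900e-01  8.80020e+00  1.48000e+02]
 [ 6.45900e-01  1.81900e-01  1.12731e+01  2.69000e+02]
 [ 5.48000e-01  3.41700e-01  8.82580e+00  1.49000e+02]
 [ 5.50600e-01  1.40000e-01  8.95010e+00  1.62000e+02]
 [ 5.36200e-01  1.30000e-02  1.07407e+01  1.95000e+02]
 [ 4.34700e-01  3.15000e-01  8.92010e+00  1.54000e+02]
 [ 4.27600e-01  2.01000e-01  1.03078e+01  1.56000e+02]]
21.3 [ 0.49190749 -0.37783803  0.14850767] [ 2.31326751e-04  1.48802783e-03  9.99998848e-01 -1.90110121e-04]
```

Call:
arm_command --rows '[{"delta_pos": [0.108, 0.965, 0], "rot": [0, 0, 0], "fingers": 0}, {"delta_pos": [0.108, 0.965, 0], "rot": [0, 0, 0], "fingers": 0}, {"delta_pos": [0.108, 0.965, 0], "rot": [0, 0, 0], "fingers": 0}, {"delta_pos": [0.108, 0.965, 0], "rot": [0, 0, 0], "fingers": 0}, {"delta_pos": [0.108, 0.965, 0], "rot": [0, 0, 0], "fingers": 0}, {"delta_pos": [0.108, 0.965, 0], "rot": [0, 0, 0], "fingers": 0}, {"delta_pos": [0.108, 0.965, 0], "rot": [0, 0, 0], "fingers": 0}, {"delta_pos": [0.108, 0.965, 0], "rot": [0, 0, 0], "fingers": 0}, {"delta_pos": [0.108, 0.965, 0], "rot": [0, 0, 0], "fingers": 0}, {"delta_pos": [0.108, 0.965, 0], "rot": [0, 0, 0], "fingers": 0}, {"delta_pos": [0.108, 0.965, 0], "rot": [0, 0, 0], "fingers": 0}, {"delta_pos": [0.108, 0.965, 0], "rot": [0, 0, 0], "fingers": 0}, {"delta_pos": [0.108, 0.965, 0], "rot": [0, 0, 0], "fingers": 0}, {"delta_pos": [0.108, 0.965, 0], "rot": [0, 0, 0], "fingers": 0}, {"delta_pos": [0.108, 0.965, 0], "rot": [0, 0, 0], "fingers": 0}, {"delta_pos": [0.108, 0.965, 0], "rot": [0, 0, 0], "fingers": 0}, {"delta_pos": [0.108, 0.965, 0], "rot": [0, 0, 0], "fingers": 0}, {"delta_pos": [0.108, 0.965, 0], "rot": [0, 0, 0], "fingers": 0}]'

```text
clock: 23.1
tcp_pos: [0.4525, -0.0289, 0.1479]
orientation: [0.0, 0.0, 1.0, 0.0]
wrist_force: [0.2, -0.4, 1.2]
finger_gap: 0.0849
```

Call:
arm_command --rows '[{"delta_pos": [0.108, 0.965, 0.16], "rot": [0, 0, 0], "fingers": 0}, {"delta_pos": [0.108, 0.965, 0.16], "rot": [0, 0, 0], "fingers": 0}, {"delta_pos": [0.108, 0.965, 0.16], "rot": [0, 0, 0], "fingers": 0}, {"delta_pos": [0.108, 0.965, 0.16], "rot": [0, 0, 0], "fingers": 0}, {"delta_pos": [0.108, 0.965, 0.16], "rot": [0, 0, 0], "fingers": 0}, {"delta_pos": [0.108, 0.965, 0.16], "rot": [0, 0, 0], "fingers": 0}, {"delta_pos": [0.108, 0.965, 0.16], "rot": [0, 0, 0], "fingers": 0}, {"delta_pos": [0.108, 0.965, 0.16], "rot": [0, 0, 0], "fingers": 0}, {"delta_pos": [0.108, 0.965, 0.16], "rot": [0, 0, 0], "fingers": 0}, {"delta_pos": [0.108, 0.965, 0.16], "rot": [0, 0, 0], "fingers": 0}, {"delta_pos": [0.108, 0.965, 0.16], "rot": [0, 0, 0], "fingers": 0}, {"delta_pos": [0.108, 0.965, 0.16], "rot": [0, 0, 0], "fingers": 0}, {"delta_pos": [0, 0, 0], "rot": [0, 0, 0], "fingers": 0}, {"delta_pos": [0, 0, 0], "rot": [0, 0, 0], "fingers": 0}]'

```text
clock: 24.5
tcp_pos: [0.4265, 0.2016, 0.1095]
orientation: [-0.0, -0.001, 1.0, -0.0]
wrist_force: [-0.7, -0.8, -0.2]
finger_gap: 0.0853
```

```bash
cat > wr.py <<'E'
# wrist ring: find the ring nearest to the picture centre; args: name, height of top face
import sys
from h import *
s=env.get_state();c=env.get_calibration("wrist");p,d=env.read_camera("wrist")
nm,zt=sys.argv[1],float(sys.argv[2]); cv2.imwrite(f"pics/{nm}.png",p);np.savez(f"pics/{nm}.npz",d=d,**c)
print(round(s["clock"],2),s["tcp_pos"].round(4),s["orientation"].round(4))
m=bluemask(p,int(sys.argv[3]) if len(sys.argv)>3 else 6); m=cv2.morphologyEx(m,cv2.MORPH_OPEN,np.ones((3,3)))
cs,h=cv2.findContours(m,cv2.RETR_CCOMP,cv2.CHAIN_APPROX_NONE)
for k,ct in enumerate(cs):
    A=cv2.contourArea(ct)
    if A<200: continue
    X=onplane(c,ct.reshape(-1,2),zt); C,r=circ(X); res=np.abs(np.hypot(*(X[:,:2]-C).T)-r).mean()
    if .008<r<.04 and res<.0015:
        dd=C-s["tcp_pos"][:2]
        print("hole" if h[0][k][3]>=0 else "outer",C.round(4),"r",r.round(4),"res",res.round(4),"units x,y",(-dd[0]/.02).round(3),(dd[1]/.02).round(3))
E
python3 wr.py b1 .013
```

```text
24.5 [0.4265 0.2016 0.1095] [-1.e-04 -6.e-04  1.e+00 -2.e-04]
outer [0.5437 0.1445] r 0.0231 res 0.0004 units x,y -5.86 -2.855
hole [0.5443 0.1436] r 0.0133 res 0.0013 units x,y -5.892 -2.899
outer [0.4315 0.3144] r 0.023 res 0.0006 units x,y -0.252 5.638
hole [0.432  0.3131] r 0.013 res 0.0011 units x,y -0.274 5.575
outer [0.4285 0.1992] r 0.025 res 0.0008 units x,y -0.103 -0.12
hole [0.4279 0.1989] r 0.0129 res 0.0006 units x,y -0.07 -0.136
outer [0.4045 0.003 ] r 0.0157 res 0.0009 units x,y 1.101 -9.932
```

View pics/b1.png

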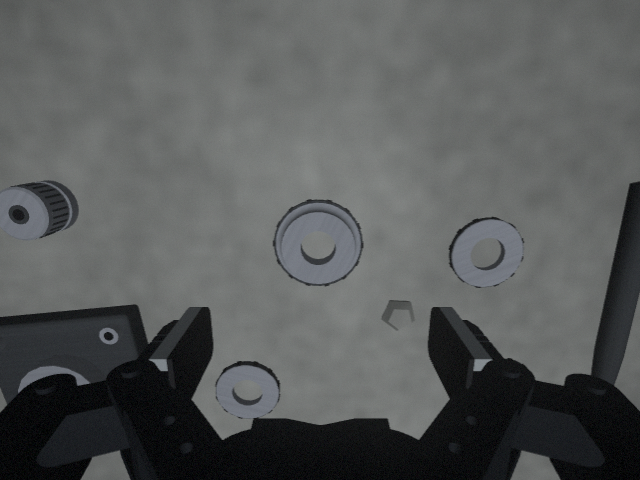

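Wrist view: base wheel at (318,245), barrel up, rim below (flared side down). Seg 3 (knocked) is at (248,390) and another segment at (487,253).

Call:
arm_command --rows '[{"delta_pos": [-0.085, -0.128, 0.8], "rot": [0, 0, 0], "fingers": 0}, {"delta_pos": [0, 0, 0.8], "rot": [0, 0, 0], "fingers": 0}, {"delta_pos": [0, 0, 0.8], "rot": [0, 0, 0], "fingers": 0}, {"delta_pos": [0, 0, 0.8], "rot": [0, 0, 0], "fingers": 0}, {"delta_pos": [0, 0, 0.8], "rot": [0, 0, 0], "fingers": 0}, {"delta_pos": [0, 0, 0.8], "rot": [0, 0, 0], "fingers": 0}, {"delta_pos": [0, 0, 0.8], "rot": [0, 0, 0], "fingers": 0}, {"delta_pos": [0, 0, 0], "rot": [0, 0, 0], "fingers": 0}, {"delta_pos": [0, 0, 0], "rot": [0, 0, 0], "fingers": 1}, {"delta_pos": [0, 0, 0], "rot": [0, 0, 0], "fingers": 1}, {"delta_pos": [0, 0, 0], "rot": [0, 0, 0], "fingers": 1}, {"delta_pos": [0, 0, 0], "rot": [0, 0, 0], "fingers": 1}, {"delta_pos": [0, 0, 0], "rot": [0, 0, 0], "fingers": 1}]' --squeeze 60

```text
clock: 25.85
tcp_pos: [0.4306, 0.1993, 0.001]
orientation: [0.002, -0.0, 1.0, 0.001]
wrist_force: [-4.9, -2.8, 21.3]
finger_gap: 0.0526
```

Call:
arm_command --rows '[{"delta_pos": [0, 0, 0], "rot": [0, 0, 0], "fingers": 0}, {"delta_pos": [0, 0, 0], "rot": [0, 0, 0], "fingers": 0}, {"delta_pos": [0, 0, 0], "rot": [0, 0, 0], "fingers": 0}, {"delta_pos": [0, 0, 0.17], "rot": [0, 0, 0], "fingers": 0}, {"delta_pos": [0, 0, 0], "rot": [0, 0, 0], "fingers": 0}]'

```text
clock: 26.35
tcp_pos: [0.4284, 0.1985, -0.0065]
orientation: [-0.0, 0.0, 1.0, -0.0]
wrist_force: [0.1, -0.4, -0.0]
finger_gap: 0.0854
```

Call:
arm_command --rows '[{"delta_pos": [0, 0, 0], "rot": [0, 0, 0], "fingers": 1}, {"delta_pos": [0, 0, 0], "rot": [0, 0, 0], "fingers": 1}, {"delta_pos": [0, 0, 0], "rot": [0, 0, 0], "fingers": 1}, {"delta_pos": [0, 0, 0], "rot": [0, 0, 0], "fingers": 1}, {"delta_pos": [0, 0, 0], "rot": [0, 0, 0], "fingers": 1}]'

```text
clock: 26.85
tcp_pos: [0.4294, 0.1993, -0.0046]
orientation: [0.001, -0.0, 1.0, 0.001]
wrist_force: [-3.0, 1.3, 14.1]
finger_gap: 0.0584
```

Call:
arm_command --rows '[{"delta_pos": [0, 0, 0], "rot": [0, 0, 0], "fingers": 0}, {"delta_pos": [0, 0, 0], "rot": [0, 0, 0], "fingers": 0}, {"delta_pos": [0, 0, 0], "rot": [0, 0, 0], "fingers": 0}, {"delta_pos": [0, 0, 0.12], "rot": [0, 0, 0], "fingers": 0}, {"delta_pos": [0, 0, 0], "rot": [0, 0, 0], "fingers": 0}]'

```text
clock: 27.35
tcp_pos: [0.4284, 0.1986, -0.0088]
orientation: [-0.0, 0.0, 1.0, -0.0]
wrist_force: [-0.4, -0.6, -0.4]
finger_gap: 0.0854
```

Call:
arm_command --rows '[{"delta_pos": [0, 0, 0], "rot": [0, 0, 0], "fingers": 1}, {"delta_pos": [0, 0, 0], "rot": [0, 0, 0], "fingers": 1}, {"delta_pos": [0, 0, 0], "rot": [0, 0, 0], "fingers": 1}, {"delta_pos": [0, 0, 0], "rot": [0, 0, 0], "fingers": 1}, {"delta_pos": [0, 0, 0], "rot": [0, 0, 0], "fingers": 1}]'

```text
clock: 27.85
tcp_pos: [0.4299, 0.1992, -0.0048]
orientation: [0.002, 0.0, 1.0, 0.0]
wrist_force: [-9.3, -1.6, 35.8]
finger_gap: 0.0587
```

Call:
arm_command --rows '[{"delta_pos": [0, 0, 0], "rot": [0, 0, 0], "fingers": 0}, {"delta_pos": [0, 0, -0.25], "rot": [0, 0, 0], "fingers": 0}, {"delta_pos": [0, 0, 0], "rot": [0, 0, 0], "fingers": 0}, {"delta_pos": [0, 0, 0], "rot": [0, 0, 0], "fingers": 0}, {"delta_pos": [0, 0, 0], "rot": [0, 0, 0], "fingers": 1}, {"delta_pos": [0, 0, 0], "rot": [0, 0, 0], "fingers": 1}, {"delta_pos": [0, 0, 0], "rot": [0, 0, 0], "fingers": 1}, {"delta_pos": [0, 0, 0], "rot": [0, 0, 0], "fingers": 1}, {"delta_pos": [0, 0, 0], "rot": [0, 0, 0], "fingers": 1}]'

```text
clock: 28.75
tcp_pos: [0.4286, 0.1989, -0.0026]
orientation: [-0.0, -0.0, 1.0, 0.0]
wrist_force: [-3.1, -0.4, 11.6]
finger_gap: 0.0577
```

Call:
arm_command --rows '[{"delta_pos": [0, 0, -0.2], "rot": [0, 0, 0], "fingers": 1}, {"delta_pos": [0, 0, -0.4], "rot": [0, 0, 0], "fingers": 1}, {"delta_pos": [0, 0, -0.7], "rot": [0, 0, 0], "fingers": 1}, {"delta_pos": [0, 0, -0.9], "rot": [0, 0, 0], "fingers": 1}, {"delta_pos": [0, 0, -0.9], "rot": [0, 0, 0], "fingers": 1}, {"delta_pos": [0, 0, -0.9], "rot": [0, 0, 0], "fingers": 1}, {"delta_pos": [0, 0, 0], "rot": [0, 0, 0], "fingers": 1}, {"delta_pos": [0, 0, 0], "rot": [0, 0, 0], "fingers": 1}]'

```text
clock: 29.55
tcp_pos: [0.4289, 0.1987, 0.0766]
orientation: [0.0, 0.0, 1.0, 0.0]
wrist_force: [-1.1, -0.1, -2.9]
finger_gap: 0.0575
```

```bash
python3 wr.py b2 .096
```

```text
29.55 [0.4289 0.1987 0.0766] [3.e-04 1.e-04 1.e+00 1.e-04]
hole [0.4269 0.1976] r 0.0119 res 0.0002 units x,y 0.1 -0.053
outer [0.401  0.2667] r 0.0139 res 0.0002 units x,y 1.397 3.402
```

View pics/b2.png

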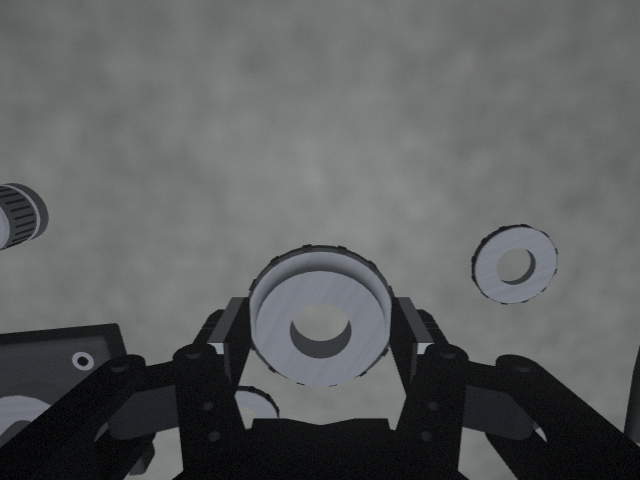

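Base wheel is held level, its bore at (320,320). I carry it over the shaft and look through the bore.

Call:
arm_command --rows '[{"delta_pos": [0, 0, -1], "rot": [0, 0, 0], "fingers": 1}, {"delta_pos": [-0.53, -0.9, 0], "rot": [0, 0, 0], "fingers": 1}, {"delta_pos": [-0.53, -0.9, 0], "rot": [0, 0, 0], "fingers": 1}, {"delta_pos": [-0.53, -0.9, 0], "rot": [0, 0, 0], "fingers": 1}, {"delta_pos": [-0.53, -0.9, 0], "rot": [0, 0, 0], "fingers": 1}, {"delta_pos": [-0.53, -0.9, 0], "rot": [0, 0, 0], "fingers": 1}, {"delta_pos": [-0.53, -0.9, 0], "rot": [0, 0, 0], "fingers": 1}, {"delta_pos": [-0.53, -0.9, 0], "rot": [0, 0, 0], "fingers": 1}, {"delta_pos": [-0.53, -0.9, 0], "rot": [0, 0, 0], "fingers": 1}, {"delta_pos": [-0.53, -0.9, 0], "rot": [0, 0, 0], "fingers": 1}, {"delta_pos": [-0.595, -0.975, 0], "rot": [0, 0, 0], "fingers": 1}, {"delta_pos": [0, 0, 0.2], "rot": [0, 0, 0], "fingers": 1}, {"delta_pos": [0, 0, 0], "rot": [0, 0, 0], "fingers": 1}, {"delta_pos": [0, 0, 0], "rot": [0, 0, 0], "fingers": 1}]'

```text
clock: 31.0
tcp_pos: [0.5347, 0.0178, 0.0915]
orientation: [-0.001, -0.0, 1.0, 0.0]
wrist_force: [-0.1, 0.1, -2.5]
finger_gap: 0.0574
```

```bash
python3 wr.py b3 .110; python3 -c "
import cv2;p=cv2.imread('pics/b3.png');cv2.imwrite('pics/b3c.png',cv2.convertScaleAbs(cv2.resize(p[235:395,240:400],None,fx=3.5,fy=3.5,interpolation=2),alpha=1.5))"
```

```text
31.0 [0.5347 0.0178 0.0915] [-1.4e-03 -1.0e-04  1.0e+00  3.0e-04]
outer [0.5098 0.0848] r 0.0132 res 0.0001 units x,y 1.245 3.351
```

View pics/b3c.png

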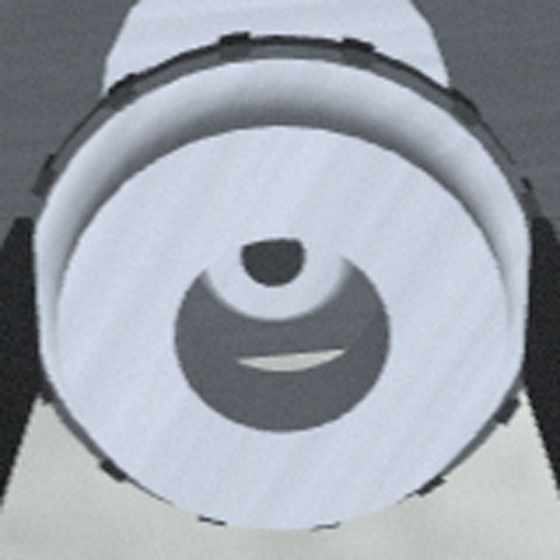

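```bash
python3 - <<'E'
from h import *
z=np.load("pics/b3.npz");c={k:z[k] for k in z.files}
g=cv2.cvtColor(cv2.imread("pics/b3.png"),6); f=g[235:395,240:400]
# bore at top face: lower-half boundary (dark/bright); shaft top: lower boundary
P=[]; 
for u in range(292,350,3):
    col=g[322:372,u].astype(float); k=np.where((col<125)&(np.r_[col[1:],0]>=125))[0]
    if len(k): P.append([u,322+k[-1]+.5])
P=np.array(P); X=onplane(c,P,.107); print("bore top",circ(X))
S=[]
for u in range(304,334,2):
    col=g[312:335,u].astype(float); k=np.where((col[:-1]>=140)&(col[1:]<140))[0]
    if len(k): S.append([u,312+k[0]+.5])
S=np.array(S);print(S[:,1]); Y=onplane(c,S,.0865); print("shaft",circ(Y))
print(onplane(c,[[318,309.9]],.088))
E
```

```text
bore top (array([0.5348468 , 0.01672055]), np.float64(0.012078027922592268))
[317.5 315.5 314.5 318.5 318.5 314.5]
shaft (array([0.53703744, 0.01483904]), np.float64(0.0040114874565166285))
[[0.5353317  0.01574063 0.088     ]]
```

Through the bore (centre crop (282,330)) I see the shaft's top with its centre dot at (273,258): X is aligned, Y is about 1 mm off. I correct it and lower.

Call:
arm_command --rows '[{"delta_pos": [0, -0.05, 0.1], "rot": [0, 0, 0], "fingers": 1}, {"delta_pos": [0, 0, 0.15], "rot": [0, 0, 0], "fingers": 1}, {"delta_pos": [0, 0, 0.15], "rot": [0, 0, 0], "fingers": 1}, {"delta_pos": [0, 0, 0.15], "rot": [0, 0, 0], "fingers": 1}, {"delta_pos": [0, 0, 0.15], "rot": [0, 0, 0], "fingers": 1}, {"delta_pos": [0, 0, 0], "rot": [0, 0, 0], "fingers": 1}]'

```text
clock: 31.65
tcp_pos: [0.5352, 0.0164, 0.0779]
orientation: [-0.001, -0.0, 1.0, 0.0]
wrist_force: [-2.1, 1.6, -2.8]
finger_gap: 0.0574
```

Call:
arm_command --rows '[{"delta_pos": [0, 0, 0.3], "rot": [0, 0, 0], "fingers": 1}, {"delta_pos": [0, 0, 0.3], "rot": [0, 0, 0], "fingers": 1}, {"delta_pos": [0, 0, 0.3], "rot": [0, 0, 0], "fingers": 1}, {"delta_pos": [0, 0, 0.3], "rot": [0, 0, 0], "fingers": 1}, {"delta_pos": [0, 0, 0.3], "rot": [0, 0, 0], "fingers": 1}, {"delta_pos": [0, 0, 0.3], "rot": [0, 0, 0], "fingers": 1}, {"delta_pos": [0, 0, 0], "rot": [0, 0, 0], "fingers": 1}]'

```text
clock: 32.35
tcp_pos: [0.5351, 0.0163, 0.0412]
orientation: [-0.001, 0.0, 1.0, 0.0]
wrist_force: [-3.6, 0.2, -4.0]
finger_gap: 0.057
```

Call:
arm_command --rows '[{"delta_pos": [0.02, 0, 0.2], "rot": [0, 0, 0], "fingers": 1}, {"delta_pos": [0, 0, 0.15], "rot": [0, 0, 0], "fingers": 1}, {"delta_pos": [0, 0, 0.05], "rot": [0, 0, 0], "fingers": 1}, {"delta_pos": [0, 0, 0], "rot": [0, 0, 0], "fingers": 1}]'

```text
clock: 32.75
tcp_pos: [0.5352, 0.0163, 0.0344]
orientation: [-0.0, 0.0, 1.0, 0.0]
wrist_force: [-5.4, 1.4, -1.5]
finger_gap: 0.0574
```

Call:
arm_command --rows '[{"delta_pos": [0, 0, 0.05], "rot": [0, 0, 0], "fingers": 1}, {"delta_pos": [0, 0, 0.05], "rot": [0, 0, 0], "fingers": 1}, {"delta_pos": [0, 0, 0], "rot": [0, 0, 0], "fingers": 1}]'

```text
clock: 33.05
tcp_pos: [0.5352, 0.0163, 0.0327]
orientation: [-0.0, 0.0, 1.0, 0.0]
wrist_force: [-6.1, 0.7, 1.4]
finger_gap: 0.0574
```

Call:
arm_command --rows '[{"delta_pos": [0.02, 0, 0.05], "rot": [0, 0, 0], "fingers": 1}, {"delta_pos": [0, 0, 0], "rot": [0, 0, 0], "fingers": 1}]'

```text
clock: 33.25
tcp_pos: [0.5352, 0.0163, 0.0318]
orientation: [-0.0, 0.0, 1.0, 0.0]
wrist_force: [-3.9, 1.7, -0.5]
finger_gap: 0.0575
```

Call:
arm_command --rows '[{"delta_pos": [0, 0, 0.05], "rot": [0, 0, 0], "fingers": 1}, {"delta_pos": [0, 0, 0], "rot": [0, 0, 0], "fingers": 1}]'

```text
clock: 33.45
tcp_pos: [0.5352, 0.0162, 0.0316]
orientation: [0.0, 0.0, 1.0, 0.0]
wrist_force: [-6.5, 0.8, 7.6]
finger_gap: 0.0574
```

Call:
arm_command --rows '[{"delta_pos": [0, 0, 0], "rot": [0, 0, 0], "fingers": 0}, {"delta_pos": [0, 0, 0], "rot": [0, 0, 0], "fingers": 0}, {"delta_pos": [0, 0, 0], "rot": [0, 0, 0], "fingers": 0}, {"delta_pos": [0, 0, 0], "rot": [0, 0, 0], "fingers": 0}, {"delta_pos": [0, 0, -0.5], "rot": [0, 0, 0], "fingers": 0}, {"delta_pos": [0, 0, -1], "rot": [0, 0, 0], "fingers": 0}, {"delta_pos": [0, 0, -1], "rot": [0, 0, 0], "fingers": 0}, {"delta_pos": [0, 0, -1], "rot": [0, 0, 0], "fingers": 0}, {"delta_pos": [0, 0, -1], "rot": [0, 0, 0], "fingers": 0}, {"delta_pos": [-0.07, 0.9, 0], "rot": [0, 0, 0], "fingers": 0}, {"delta_pos": [-0.07, 0.9, 0], "rot": [0, 0, 0], "fingers": 0}, {"delta_pos": [-0.07, 0.9, 0], "rot": [0, 0, 0], "fingers": 0}, {"delta_pos": [-0.07, 0.9, 0], "rot": [0, 0, 0], "fingers": 0}, {"delta_pos": [-0.07, 0.9, 0], "rot": [0, 0, 0], "fingers": 0}, {"delta_pos": [-0.07, 0.9, 0], "rot": [0, 0, 0], "fingers": 0}, {"delta_pos": [-0.07, 0.9, 0.5], "rot": [0, 0, 0], "fingers": 0}, {"delta_pos": [0, 0, 0], "rot": [0, 0, 0], "fingers": 0}, {"delta_pos": [0, 0, 0], "rot": [0, 0, 0], "fingers": 0}]'

```text
clock: 35.25
tcp_pos: [0.545, 0.1422, 0.111]
orientation: [-0.0, -0.0, 1.0, -0.0]
wrist_force: [0.3, 0.2, 0.6]
finger_gap: 0.0852
```

```bash
python3 wr.py c1 .006
```

```text
35.25 [0.545  0.1422 0.111 ] [-0.e+00 -4.e-04  1.e+00 -2.e-04]
outer [0.6464 0.1844] r 0.0304 res 0.0004 units x,y -5.068 2.107
hole [0.6462 0.1843] r 0.013 res 0.0005 units x,y -5.062 2.104
outer [ 0.5648 -0.0456] r 0.0117 res 0.0007 units x,y -0.992 -9.393
outer [0.5495 0.1429] r 0.0241 res 0.0003 units x,y -0.224 0.033
hole [0.5497 0.1426] r 0.0126 res 0.0003 units x,y -0.234 0.018
outer [0.547  0.3433] r 0.0235 res 0.0008 units x,y -0.1 10.054
hole [0.5467 0.3442] r 0.0128 res 0.0004 units x,y -0.088 10.097
outer [0.4346 0.3164] r 0.0234 res 0.001 units x,y 5.518 8.709
hole [0.4343 0.318 ] r 0.0128 res 0.0005 units x,y 5.533 8.787
```

Call:
arm_command --rows '[{"delta_pos": [-0.23, 0.025, 0.8], "rot": [0, 0, 0], "fingers": 0}, {"delta_pos": [0, 0, 0.8], "rot": [0, 0, 0], "fingers": 0}, {"delta_pos": [0, 0, 0.8], "rot": [0, 0, 0], "fingers": 0}, {"delta_pos": [0, 0, 0.8], "rot": [0, 0, 0], "fingers": 0}, {"delta_pos": [0, 0, 0.8], "rot": [0, 0, 0], "fingers": 0}, {"delta_pos": [0, 0, 0.8], "rot": [0, 0, 0], "fingers": 0}, {"delta_pos": [0, 0, 0.8], "rot": [0, 0, 0], "fingers": 0}, {"delta_pos": [0, 0, 0], "rot": [0, 0, 0], "fingers": 0}, {"delta_pos": [0, 0, 0], "rot": [0, 0, 0], "fingers": 1}, {"delta_pos": [0, 0, 0], "rot": [0, 0, 0], "fingers": 1}, {"delta_pos": [0, 0, 0], "rot": [0, 0, 0], "fingers": 1}, {"delta_pos": [0, 0, 0], "rot": [0, 0, 0], "fingers": 1}, {"delta_pos": [0, 0, 0], "rot": [0, 0, 0], "fingers": 1}, {"delta_pos": [0, 0, 0], "rot": [0, 0, 0], "fingers": 1}]'

```text
clock: 36.7
tcp_pos: [0.5508, 0.1426, 0.0006]
orientation: [0.001, 0.0, 1.0, -0.0]
wrist_force: [-2.3, -1.4, 5.9]
finger_gap: 0.046
```

Call:
arm_command --rows '[{"delta_pos": [0, 0, -0.3], "rot": [0, 0, 0], "fingers": 1}, {"delta_pos": [0, 0, -0.7], "rot": [0, 0, 0], "fingers": 1}, {"delta_pos": [0, 0, -1], "rot": [0, 0, 0], "fingers": 1}, {"delta_pos": [0, 0, -1], "rot": [0, 0, 0], "fingers": 1}, {"delta_pos": [0, 0, -1], "rot": [0, 0, 0], "fingers": 1}, {"delta_pos": [0, 0, -1], "rot": [0, 0, 0], "fingers": 1}, {"delta_pos": [0.105, -0.9, 0], "rot": [0, 0, 0], "fingers": 1}, {"delta_pos": [0.105, -0.9, 0], "rot": [0, 0, 0], "fingers": 1}, {"delta_pos": [0.105, -0.9, 0], "rot": [0, 0, 0], "fingers": 1}, {"delta_pos": [0.105, -0.9, 0], "rot": [0, 0, 0], "fingers": 1}, {"delta_pos": [0.105, -0.9, 0], "rot": [0, 0, 0], "fingers": 1}, {"delta_pos": [0.105, -0.9, 0], "rot": [0, 0, 0], "fingers": 1}, {"delta_pos": [0.105, -0.93, 0], "rot": [0, 0, 0], "fingers": 1}, {"delta_pos": [0, 0, 0], "rot": [0, 0, 0], "fingers": 1}, {"delta_pos": [0, 0, 0], "rot": [0, 0, 0], "fingers": 1}]'

```text
clock: 38.2
tcp_pos: [0.5351, 0.016, 0.0992]
orientation: [0.0, 0.001, 1.0, 0.0]
wrist_force: [-0.8, 0.7, -0.8]
finger_gap: 0.046
```

```bash
python3 wr.py c2 .105; python3 -c "
import cv2;p=cv2.imread('pics/c2.png');cv2.imwrite('pics/c2c.png',cv2.convertScaleAbs(cv2.resize(p[235:395,240:400],None,fx=3,fy=3,interpolation=2),alpha=1.5))"
```

```text
38.2 [0.5351 0.016  0.0992] [3.e-04 5.e-04 1.e+00 2.e-04]
outer [0.5331 0.015 ] r 0.024 res 0.0005 units x,y 0.099 -0.05
```

View pics/c2c.png

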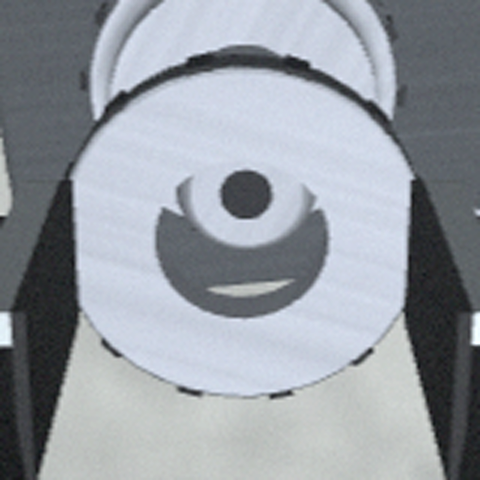

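```bash
python3 - <<'E'
from h import *
z=np.load("pics/c2.npz");c={k:z[k] for k in z.files}
print("ring",onplane(c,[[320.8,312]],.1055)-onplane(c,[[322,299.7]],.088))
E
```

```text
ring [[-0.00275635 -0.00059414  0.0175    ]]
```

Call:
arm_command --rows '[{"delta_pos": [-0.085, 0.02, 0.15], "rot": [0, 0, 0], "fingers": 1}, {"delta_pos": [0, 0, 0.2], "rot": [0, 0, 0], "fingers": 1}, {"delta_pos": [0, 0, 0.15], "rot": [0, 0, 0], "fingers": 1}, {"delta_pos": [0, 0, 0.15], "rot": [0, 0, 0], "fingers": 1}, {"delta_pos": [0, 0, 0.15], "rot": [0, 0, 0], "fingers": 1}, {"delta_pos": [0, 0, 0.15], "rot": [0, 0, 0], "fingers": 1}, {"delta_pos": [0, 0, 0], "rot": [0, 0, 0], "fingers": 1}]'

```text
clock: 38.95
tcp_pos: [0.5363, 0.0165, 0.0791]
orientation: [-0.0, 0.0, 1.0, 0.0]
wrist_force: [-0.3, 0.3, -1.6]
finger_gap: 0.0455
```

Call:
arm_command --rows '[{"delta_pos": [0, 0, 0.3], "rot": [0, 0, 0], "fingers": 1}, {"delta_pos": [0, 0, 0.3], "rot": [0, 0, 0], "fingers": 1}, {"delta_pos": [0, 0, 0.3], "rot": [0, 0, 0], "fingers": 1}, {"delta_pos": [0, 0, 0.3], "rot": [0, 0, 0], "fingers": 1}, {"delta_pos": [0, 0, 0.15], "rot": [0, 0, 0], "fingers": 1}, {"delta_pos": [0, 0, 0.1], "rot": [0, 0, 0], "fingers": 1}, {"delta_pos": [0, 0, 0.05], "rot": [0, 0, 0], "fingers": 1}, {"delta_pos": [0, 0, 0.05], "rot": [0, 0, 0], "fingers": 1}, {"delta_pos": [0, 0, 0], "rot": [0, 0, 0], "fingers": 1}]'

```text
clock: 39.85
tcp_pos: [0.5367, 0.0165, 0.0487]
orientation: [0.0, 0.0, 1.0, 0.0]
wrist_force: [-0.4, -0.7, -0.2]
finger_gap: 0.0458
```

Call:
arm_command --rows '[{"delta_pos": [0, 0, 0.05], "rot": [0, 0, 0], "fingers": 1}, {"delta_pos": [0, 0, 0], "rot": [0, 0, 0], "fingers": 1}]'

```text
clock: 40.05
tcp_pos: [0.5368, 0.0165, 0.0477]
orientation: [0.0, 0.0, 1.0, 0.0]
wrist_force: [-0.1, 0.2, -1.0]
finger_gap: 0.0456
```

Call:
arm_command --rows '[{"delta_pos": [0, 0, 0.05], "rot": [0, 0, 0], "fingers": 1}, {"delta_pos": [0, 0, 0], "rot": [0, 0, 0], "fingers": 1}]'

```text
clock: 40.25
tcp_pos: [0.5368, 0.0165, 0.0476]
orientation: [0.0, -0.0, 1.0, -0.0]
wrist_force: [-3.1, 0.2, 5.3]
finger_gap: 0.0458
```

Call:
arm_command --rows '[{"delta_pos": [0, 0, 0.03], "rot": [0, 0, 0], "fingers": 1}, {"delta_pos": [0, 0, 0], "rot": [0, 0, 0], "fingers": 1}]'

```text
clock: 40.45
tcp_pos: [0.5368, 0.0165, 0.0476]
orientation: [0.0, 0.0, 1.0, -0.0]
wrist_force: [-4.7, 0.0, 10.8]
finger_gap: 0.0459
```

Call:
arm_command --rows '[{"delta_pos": [0, 0, 0], "rot": [0, 0, 0], "fingers": 0}, {"delta_pos": [0, 0, 0], "rot": [0, 0, 0], "fingers": 0}, {"delta_pos": [0, 0, 0], "rot": [0, 0, 0], "fingers": 0}, {"delta_pos": [0, 0, 0], "rot": [0, 0, 0], "fingers": 0}, {"delta_pos": [0, 0, -0.5], "rot": [0, 0, 0], "fingers": 0}, {"delta_pos": [0, 0, -1], "rot": [0, 0, 0], "fingers": 0}, {"delta_pos": [0, 0, -1], "rot": [0, 0, 0], "fingers": 0}, {"delta_pos": [0, 0, -1], "rot": [0, 0, 0], "fingers": 0}, {"delta_pos": [-0.03, 0.965, 0], "rot": [0, 0, 0], "fingers": 0}, {"delta_pos": [-0.03, 0.965, 0], "rot": [0, 0, 0], "fingers": 0}, {"delta_pos": [-0.03, 0.965, 0], "rot": [0, 0, 0], "fingers": 0}, {"delta_pos": [-0.03, 0.965, 0], "rot": [0, 0, 0], "fingers": 0}, {"delta_pos": [-0.03, 0.965, 0], "rot": [0, 0, 0], "fingers": 0}, {"delta_pos": [-0.03, 0.965, 0], "rot": [0, 0, 0], "fingers": 0}, {"delta_pos": [-0.03, 0.965, 0], "rot": [0, 0, 0], "fingers": 0}, {"delta_pos": [-0.03, 0.965, 0], "rot": [0, 0, 0], "fingers": 0}, {"delta_pos": [-0.03, 0.965, 0], "rot": [0, 0, 0], "fingers": 0}, {"delta_pos": [-0.03, 0.965, 0], "rot": [0, 0, 0], "fingers": 0}]'

```text
clock: 42.25
tcp_pos: [0.5428, 0.2103, 0.1168]
orientation: [0.0, 0.0, 1.0, 0.0]
wrist_force: [0.6, -0.5, 0.6]
finger_gap: 0.0853
```

Call:
arm_command --rows '[{"delta_pos": [-0.03, 0.965, 0], "rot": [0, 0, 0], "fingers": 0}, {"delta_pos": [-0.03, 0.965, 0], "rot": [0, 0, 0], "fingers": 0}, {"delta_pos": [-0.03, 0.965, 0], "rot": [0, 0, 0], "fingers": 0}, {"delta_pos": [-0.03, 0.965, 0], "rot": [0, 0, 0], "fingers": 0}, {"delta_pos": [-0.03, 0.965, 0], "rot": [0, 0, 0], "fingers": 0}, {"delta_pos": [-0.03, 0.965, 0], "rot": [0, 0, 0], "fingers": 0}, {"delta_pos": [-0.03, 0.965, 0], "rot": [0, 0, 0], "fingers": 0}, {"delta_pos": [0, 0, 0], "rot": [0, 0, 0], "fingers": 0}, {"delta_pos": [0, 0, 0], "rot": [0, 0, 0], "fingers": 0}]'

```text
clock: 43.15
tcp_pos: [0.5467, 0.3449, 0.116]
orientation: [-0.0, -0.0, 1.0, -0.0]
wrist_force: [0.4, -0.4, 0.2]
finger_gap: 0.0851
```

```bash
python3 wr.py d1 .006; python3 rings.py
```

```text
43.15 [0.5467 0.3449 0.116 ] [-1.e-04 -4.e-04  1.e+00 -2.e-04]
outer [0.547  0.3443] r 0.0239 res 0.0004 units x,y -0.015 -0.03
hole [0.5465 0.3443] r 0.013 res 0.0006 units x,y 0.006 -0.032
outer [0.4343 0.3183] r 0.024 res 0.0004 units x,y 5.618 -1.335
hole [0.4344 0.318 ] r 0.0127 res 0.0005 units x,y 5.614 -1.349
[[ 6.82800e-01 -1.92700e-01  8.76060e+00  1.51000e+02]
 [ 6.45600e-01  1.81800e-01  1.12468e+01  2.65000e+02]
 [ 5.39800e-01  1.33000e-02  9.92990e+00  1.44000e+02]
 [ 4.34900e-01  3.15100e-01  8.93620e+00  1.45000e+02]]
43.25 [0.54679717 0.34404402 0.11605212] [-1.85586921e-04  2.61384093e-04  9.99999926e-01 -2.12366063e-04]
```

Call:
arm_command --rows '[{"delta_pos": [0, -0.03, 0.83], "rot": [0, 0, 0], "fingers": 0.2}, {"delta_pos": [0, 0, 0.83], "rot": [0, 0, 0], "fingers": 0.2}, {"delta_pos": [0, 0, 0.84], "rot": [0, 0, 0], "fingers": 0.2}, {"delta_pos": [0, 0, 0.84], "rot": [0, 0, 0], "fingers": 0.2}, {"delta_pos": [0, 0, 0.84], "rot": [0, 0, 0], "fingers": 0.2}, {"delta_pos": [0, 0, 0.84], "rot": [0, 0, 0], "fingers": 0.2}, {"delta_pos": [0, 0, 0.83], "rot": [0, 0, 0], "fingers": 0.2}, {"delta_pos": [0, 0, 0], "rot": [0, 0, 0], "fingers": 0.2}, {"delta_pos": [0, 0, 0], "rot": [0, 0, 0], "fingers": 1}, {"delta_pos": [0, 0, 0], "rot": [0, 0, 0], "fingers": 1}, {"delta_pos": [0, 0, 0], "rot": [0, 0, 0], "fingers": 1}, {"delta_pos": [0, 0, 0], "rot": [0, 0, 0], "fingers": 1}, {"delta_pos": [0, 0, 0], "rot": [0, 0, 0], "fingers": 1}]'

```text
clock: 44.55
tcp_pos: [0.5478, 0.344, 0.0008]
orientation: [0.001, 0.0, 1.0, 0.0]
wrist_force: [-2.1, -2.3, 6.8]
finger_gap: 0.0453
```

Call:
arm_command --rows '[{"delta_pos": [0, 0, -0.3], "rot": [0, 0, 0], "fingers": 1}, {"delta_pos": [0, 0, -0.7], "rot": [0, 0, 0], "fingers": 1}, {"delta_pos": [0, 0, -1], "rot": [0, 0, 0], "fingers": 1}, {"delta_pos": [0, 0, -1], "rot": [0, 0, 0], "fingers": 1}, {"delta_pos": [0, 0, -1], "rot": [0, 0, 0], "fingers": 1}, {"delta_pos": [0, 0, -1], "rot": [0, 0, 0], "fingers": 1}, {"delta_pos": [0.03, -0.964, 0], "rot": [0, 0, 0], "fingers": 1}, {"delta_pos": [0.03, -0.964, 0], "rot": [0, 0, 0], "fingers": 1}, {"delta_pos": [0.03, -0.964, 0], "rot": [0, 0, 0], "fingers": 1}, {"delta_pos": [0.03, -0.964, 0], "rot": [0, 0, 0], "fingers": 1}, {"delta_pos": [0.03, -0.964, 0], "rot": [0, 0, 0], "fingers": 1}, {"delta_pos": [0.03, -0.964, 0], "rot": [0, 0, 0], "fingers": 1}, {"delta_pos": [0.03, -0.964, 0], "rot": [0, 0, 0], "fingers": 1}, {"delta_pos": [0.03, -0.964, 0], "rot": [0, 0, 0], "fingers": 1}, {"delta_pos": [0.03, -0.964, 0], "rot": [0, 0, 0], "fingers": 1}, {"delta_pos": [0.03, -0.964, 0], "rot": [0, 0, 0], "fingers": 1}, {"delta_pos": [0.03, -0.964, 0], "rot": [0, 0, 0], "fingers": 1}]'

```text
clock: 46.25
tcp_pos: [0.54, 0.1304, 0.0993]
orientation: [0.0, 0.0, 1.0, 0.0]
wrist_force: [0.2, -0.4, -1.1]
finger_gap: 0.0456
```

Call:
arm_command --rows '[{"delta_pos": [0.03, -0.964, 0], "rot": [0, 0, 0], "fingers": 1}, {"delta_pos": [0.03, -0.964, 0], "rot": [0, 0, 0], "fingers": 1}, {"delta_pos": [0.03, -0.964, 0], "rot": [0, 0, 0], "fingers": 1}, {"delta_pos": [0.03, -0.964, 0], "rot": [0, 0, 0], "fingers": 1}, {"delta_pos": [0.03, -0.964, 0], "rot": [0, 0, 0], "fingers": 1}, {"delta_pos": [0.03, -0.964, 0], "rot": [0, 0, 0], "fingers": 1}, {"delta_pos": [0, 0, 0], "rot": [0, 0, 0], "fingers": 1}, {"delta_pos": [0, 0, 0], "rot": [0, 0, 0], "fingers": 1}]'

```text
clock: 47.05
tcp_pos: [0.5365, 0.0156, 0.0992]
orientation: [0.0, 0.001, 1.0, 0.0]
wrist_force: [-0.2, 0.5, -1.3]
finger_gap: 0.0452
```

```bash
python3 wr.py d2 .1045
```

```text
47.05 [0.5365 0.0156 0.0992] [0.e+00 8.e-04 1.e+00 2.e-04]
outer [0.5359 0.0145] r 0.0241 res 0.0005 units x,y 0.031 -0.054
```

Call:
arm_command --rows '[{"delta_pos": [0.04, 0.045, 0.15], "rot": [0, 0, 0], "fingers": 1}, {"delta_pos": [0, 0, 0.2], "rot": [0, 0, 0], "fingers": 1}, {"delta_pos": [0, 0, 0.15], "rot": [0, 0, 0], "fingers": 1}, {"delta_pos": [0, 0, 0.15], "rot": [0, 0, 0], "fingers": 1}, {"delta_pos": [0, 0, 0.15], "rot": [0, 0, 0], "fingers": 1}, {"delta_pos": [0, 0, 0.15], "rot": [0, 0, 0], "fingers": 1}, {"delta_pos": [0, 0, 0], "rot": [0, 0, 0], "fingers": 1}]'

```text
clock: 47.8
tcp_pos: [0.5355, 0.0172, 0.0795]
orientation: [-0.0, 0.0, 1.0, 0.0]
wrist_force: [-0.4, -0.0, -0.5]
finger_gap: 0.045
```

Call:
arm_command --rows '[{"delta_pos": [0, 0, 0.25], "rot": [0, 0, 0], "fingers": 1}, {"delta_pos": [0, 0, 0.25], "rot": [0, 0, 0], "fingers": 1}, {"delta_pos": [0, 0, 0.25], "rot": [0, 0, 0], "fingers": 1}, {"delta_pos": [0, 0, 0.25], "rot": [0, 0, 0], "fingers": 1}, {"delta_pos": [0, 0, 0.15], "rot": [0, 0, 0], "fingers": 1}, {"delta_pos": [0, 0, 0.05], "rot": [0, 0, 0], "fingers": 1}, {"delta_pos": [0, 0, 0], "rot": [0, 0, 0], "fingers": 1}]'

```text
clock: 48.5
tcp_pos: [0.5357, 0.0171, 0.0558]
orientation: [-0.0, 0.0, 1.0, 0.0]
wrist_force: [-0.1, -0.6, -2.3]
finger_gap: 0.0452
```

Free slide. About 2 mm remain.

Call:
arm_command --rows '[{"delta_pos": [0, 0, 0.05], "rot": [0, 0, 0], "fingers": 1}, {"delta_pos": [0, 0, 0.05], "rot": [0, 0, 0], "fingers": 1}, {"delta_pos": [0, 0, 0], "rot": [0, 0, 0], "fingers": 1}]'

```text
clock: 48.8
tcp_pos: [0.5357, 0.0171, 0.0541]
orientation: [-0.0, 0.0, 1.0, -0.0]
wrist_force: [-2.9, -0.8, 0.9]
finger_gap: 0.0454
```

Call:
arm_command --rows '[{"delta_pos": [0, 0, 0.05], "rot": [0, 0, 0], "fingers": 1}, {"delta_pos": [0, 0, 0], "rot": [0, 0, 0], "fingers": 1}]'

```text
clock: 49.0
tcp_pos: [0.5357, 0.0171, 0.0538]
orientation: [0.0, 0.0, 1.0, 0.0]
wrist_force: [-5.4, 0.9, 6.0]
finger_gap: 0.0451
```

Call:
arm_command --rows '[{"delta_pos": [0, 0, 0], "rot": [0, 0, 0], "fingers": 0}, {"delta_pos": [0, 0, 0], "rot": [0, 0, 0], "fingers": 0}, {"delta_pos": [0, 0, 0], "rot": [0, 0, 0], "fingers": 0}, {"delta_pos": [0, 0, 0], "rot": [0, 0, 0], "fingers": 0}, {"delta_pos": [0, 0, -0.5], "rot": [0, 0, 0], "fingers": 0}, {"delta_pos": [0, 0, -0.8], "rot": [0, 0, 0], "fingers": 0}, {"delta_pos": [0, 0, -0.9], "rot": [0, 0, 0], "fingers": 0}, {"delta_pos": [0, 0, -1], "rot": [0, 0, 0], "fingers": 0}, {"delta_pos": [0.317, 0.941, 0], "rot": [0, 0, 0], "fingers": 0}, {"delta_pos": [0.317, 0.941, 0], "rot": [0, 0, 0], "fingers": 0}, {"delta_pos": [0.317, 0.941, 0], "rot": [0, 0, 0], "fingers": 0}, {"delta_pos": [0.317, 0.941, 0], "rot": [0, 0, 0], "fingers": 0}, {"delta_pos": [0.317, 0.941, 0], "rot": [0, 0, 0], "fingers": 0}, {"delta_pos": [0.317, 0.941, 0], "rot": [0, 0, 0], "fingers": 0}, {"delta_pos": [0.317, 0.941, 0], "rot": [0, 0, 0], "fingers": 0}, {"delta_pos": [0.317, 0.941, 0], "rot": [0, 0, 0], "fingers": 0}, {"delta_pos": [0.317, 0.941, 0], "rot": [0, 0, 0], "fingers": 0}, {"delta_pos": [0.317, 0.941, 0], "rot": [0, 0, 0], "fingers": 0}, {"delta_pos": [0.317, 0.941, 0], "rot": [0, 0, 0], "fingers": 0}]'

```text
clock: 50.9
tcp_pos: [0.4661, 0.225, 0.1179]
orientation: [0.0, 0.0, 1.0, 0.0]
wrist_force: [-0.0, 0.1, 0.2]
finger_gap: 0.0851
```

Call:
arm_command --rows '[{"delta_pos": [0.317, 0.941, 0], "rot": [0, 0, 0], "fingers": 0}, {"delta_pos": [0.317, 0.941, 0], "rot": [0, 0, 0], "fingers": 0}, {"delta_pos": [0.317, 0.941, 0], "rot": [0, 0, 0], "fingers": 0}, {"delta_pos": [0.317, 0.941, 0], "rot": [0, 0, 0], "fingers": 0}, {"delta_pos": [0.317, 0.941, 0], "rot": [0, 0, 0], "fingers": 0}, {"delta_pos": [0, 0, 0], "rot": [0, 0, 0], "fingers": 0.2}, {"delta_pos": [0, 0, 0], "rot": [0, 0, 0], "fingers": 0.2}]'

```text
clock: 51.6
tcp_pos: [0.4345, 0.3185, 0.1176]
orientation: [0.0, -0.0, 1.0, -0.0]
wrist_force: [-0.1, 0.2, 0.4]
finger_gap: 0.0684
```

```bash
python3 wr.py e1 .006; python3 rings.py
```

```text
51.6 [0.4345 0.3185 0.1176] [ 3.e-04 -5.e-04  1.e+00 -0.e+00]
outer [0.4339 0.318 ] r 0.0241 res 0.0003 units x,y 0.03 -0.023
hole [0.4341 0.3177] r 0.0126 res 0.0004 units x,y 0.019 -0.036
[[ 6.82900e-01 -1.92300e-01  8.73700e+00  1.39000e+02]
 [ 6.45700e-01  1.81600e-01  1.13005e+01  2.69000e+02]
 [ 5.39700e-01  1.58000e-02  1.02605e+01  1.49000e+02]]
51.7 [0.43470961 0.31776479 0.11739553] [ 1.65232040e-04  2.59732058e-04  9.99999952e-01 -4.06326788e-05]
```

Call:
arm_command --rows '[{"delta_pos": [0.025, -0.02, 0.846], "rot": [0, 0, 0], "fingers": 0.2}, {"delta_pos": [0, 0, 0.846], "rot": [0, 0, 0], "fingers": 0.2}, {"delta_pos": [0, 0, 0.846], "rot": [0, 0, 0], "fingers": 0.2}, {"delta_pos": [0, 0, 0.846], "rot": [0, 0, 0], "fingers": 0.2}, {"delta_pos": [0, 0, 0.846], "rot": [0, 0, 0], "fingers": 0.2}, {"delta_pos": [0, 0, 0.846], "rot": [0, 0, 0], "fingers": 0.2}, {"delta_pos": [0, 0, 0.846], "rot": [0, 0, 0], "fingers": 0.2}, {"delta_pos": [0, 0, 0], "rot": [0, 0, 0], "fingers": 0.2}, {"delta_pos": [0, 0, 0], "rot": [0, 0, 0], "fingers": 1}, {"delta_pos": [0, 0, 0], "rot": [0, 0, 0], "fingers": 1}, {"delta_pos": [0, 0, 0], "rot": [0, 0, 0], "fingers": 1}, {"delta_pos": [0, 0, 0], "rot": [0, 0, 0], "fingers": 1}, {"delta_pos": [0, 0, 0], "rot": [0, 0, 0], "fingers": 1}]'

```text
clock: 53.0
tcp_pos: [0.4348, 0.3179, 0.0001]
orientation: [0.001, 0.0, 1.0, 0.0]
wrist_force: [-1.3, -1.6, 6.0]
finger_gap: 0.0458
```

Call:
arm_command --rows '[{"delta_pos": [0, 0, -0.3], "rot": [0, 0, 0], "fingers": 1}, {"delta_pos": [0, 0, -0.7], "rot": [0, 0, 0], "fingers": 1}, {"delta_pos": [0, 0, -1], "rot": [0, 0, 0], "fingers": 1}, {"delta_pos": [0, 0, -1], "rot": [0, 0, 0], "fingers": 1}, {"delta_pos": [0, 0, -1], "rot": [0, 0, 0], "fingers": 1}, {"delta_pos": [0, 0, -1], "rot": [0, 0, 0], "fingers": 1}, {"delta_pos": [-0.317, -0.941, 0], "rot": [0, 0, 0], "fingers": 1}, {"delta_pos": [-0.317, -0.941, 0], "rot": [0, 0, 0], "fingers": 1}, {"delta_pos": [-0.317, -0.941, 0], "rot": [0, 0, 0], "fingers": 1}, {"delta_pos": [-0.317, -0.941, 0], "rot": [0, 0, 0], "fingers": 1}, {"delta_pos": [-0.317, -0.941, 0], "rot": [0, 0, 0], "fingers": 1}, {"delta_pos": [-0.317, -0.941, 0], "rot": [0, 0, 0], "fingers": 1}, {"delta_pos": [-0.317, -0.941, 0], "rot": [0, 0, 0], "fingers": 1}, {"delta_pos": [-0.317, -0.941, 0], "rot": [0, 0, 0], "fingers": 1}, {"delta_pos": [-0.317, -0.941, 0], "rot": [0, 0, 0], "fingers": 1}, {"delta_pos": [-0.317, -0.941, 0], "rot": [0, 0, 0], "fingers": 1}]'

```text
clock: 54.6
tcp_pos: [0.4978, 0.129, 0.0992]
orientation: [0.0, 0.0, 1.0, 0.0]
wrist_force: [0.1, 0.3, -0.7]
finger_gap: 0.0459
```

Call:
arm_command --rows '[{"delta_pos": [-0.317, -0.941, 0], "rot": [0, 0, 0], "fingers": 1}, {"delta_pos": [-0.317, -0.941, 0], "rot": [0, 0, 0], "fingers": 1}, {"delta_pos": [-0.317, -0.941, 0], "rot": [0, 0, 0], "fingers": 1}, {"delta_pos": [-0.317, -0.941, 0], "rot": [0, 0, 0], "fingers": 1}, {"delta_pos": [-0.317, -0.941, 0], "rot": [0, 0, 0], "fingers": 1}, {"delta_pos": [-0.317, -0.941, 0], "rot": [0, 0, 0], "fingers": 1}, {"delta_pos": [0, 0, 0], "rot": [0, 0, 0], "fingers": 1}, {"delta_pos": [0, 0, 0], "rot": [0, 0, 0], "fingers": 1}]'

```text
clock: 55.4
tcp_pos: [0.5354, 0.0167, 0.0989]
orientation: [0.0, 0.0, 1.0, 0.0]
wrist_force: [0.0, 0.1, -0.5]
finger_gap: 0.0457
```

```bash
python3 wr.py e2 .1045
```

```text
55.4 [0.5354 0.0167 0.0989] [1.e-04 5.e-04 1.e+00 3.e-04]
outer [0.5345 0.0156] r 0.0242 res 0.0005 units x,y 0.045 -0.056
```

Call:
arm_command --rows '[{"delta_pos": [-0.02, 0, 0.15], "rot": [0, 0, 0], "fingers": 1}, {"delta_pos": [0, 0, 0.2], "rot": [0, 0, 0], "fingers": 1}, {"delta_pos": [0, 0, 0.15], "rot": [0, 0, 0], "fingers": 1}, {"delta_pos": [0, 0, 0.15], "rot": [0, 0, 0], "fingers": 1}, {"delta_pos": [0, 0, 0.15], "rot": [0, 0, 0], "fingers": 1}, {"delta_pos": [0, 0, 0.15], "rot": [0, 0, 0], "fingers": 1}, {"delta_pos": [0, 0, 0], "rot": [0, 0, 0], "fingers": 1}]'

```text
clock: 56.15
tcp_pos: [0.5354, 0.0168, 0.0791]
orientation: [-0.0, 0.0, 1.0, 0.0]
wrist_force: [-1.3, -1.2, -0.9]
finger_gap: 0.0459
```

Call:
arm_command --rows '[{"delta_pos": [0, 0, 0.2], "rot": [0, 0, 0], "fingers": 1}, {"delta_pos": [0, 0, 0.2], "rot": [0, 0, 0], "fingers": 1}, {"delta_pos": [0, 0, 0.2], "rot": [0, 0, 0], "fingers": 1}, {"delta_pos": [0, 0, 0.2], "rot": [0, 0, 0], "fingers": 1}, {"delta_pos": [0, 0, 0.05], "rot": [0, 0, 0], "fingers": 1}, {"delta_pos": [0, 0, 0.05], "rot": [0, 0, 0], "fingers": 1}, {"delta_pos": [0, 0, 0], "rot": [0, 0, 0], "fingers": 1}]'

```text
clock: 56.85
tcp_pos: [0.5357, 0.0167, 0.0615]
orientation: [-0.0, 0.0, 1.0, 0.0]
wrist_force: [-0.0, -0.1, 0.5]
finger_gap: 0.0458
```

Call:
arm_command --rows '[{"delta_pos": [0, 0, 0.05], "rot": [0, 0, 0], "fingers": 1}, {"delta_pos": [0, 0, 0], "rot": [0, 0, 0], "fingers": 1}]'

```text
clock: 57.05
tcp_pos: [0.5358, 0.0167, 0.0607]
orientation: [0.0, 0.0, 1.0, 0.0]
wrist_force: [0.4, 0.0, -0.1]
finger_gap: 0.046
```

Call:
arm_command --rows '[{"delta_pos": [0, 0, 0.05], "rot": [0, 0, 0], "fingers": 1}, {"delta_pos": [0, 0, 0], "rot": [0, 0, 0], "fingers": 1}]'

```text
clock: 57.25
tcp_pos: [0.5357, 0.0167, 0.0596]
orientation: [-0.0, 0.0, 1.0, 0.0]
wrist_force: [-0.1, 0.3, -0.9]
finger_gap: 0.0458
```

Call:
arm_command --rows '[{"delta_pos": [0, 0, 0.04], "rot": [0, 0, 0], "fingers": 1}, {"delta_pos": [0, 0, 0], "rot": [0, 0, 0], "fingers": 1}]'

```text
clock: 57.45
tcp_pos: [0.5359, 0.0167, 0.0591]
orientation: [0.0, 0.0, 1.0, 0.0]
wrist_force: [-0.4, -0.1, 2.0]
finger_gap: 0.046
```

Call:
arm_command --rows '[{"delta_pos": [0, 0, 0.03], "rot": [0, 0, 0], "fingers": 1}, {"delta_pos": [0, 0, 0], "rot": [0, 0, 0], "fingers": 1}]'

```text
clock: 57.65
tcp_pos: [0.5359, 0.0167, 0.0591]
orientation: [0.0, 0.0, 1.0, 0.0]
wrist_force: [-2.3, 0.5, 6.9]
finger_gap: 0.0458
```

Call:
arm_command --rows '[{"delta_pos": [0, 0, 0], "rot": [0, 0, 0], "fingers": 0}, {"delta_pos": [0, 0, 0], "rot": [0, 0, 0], "fingers": 0}, {"delta_pos": [0, 0, 0], "rot": [0, 0, 0], "fingers": 0}, {"delta_pos": [0, 0, 0], "rot": [0, 0, 0], "fingers": 0}, {"delta_pos": [0, 0, -0.5], "rot": [0, 0, 0], "fingers": 0}, {"delta_pos": [0, 0, -0.8], "rot": [0, 0, 0], "fingers": 0}, {"delta_pos": [0, 0, -0.9], "rot": [0, 0, 0], "fingers": 0}, {"delta_pos": [0, 0, -0.8], "rot": [0, 0, 0], "fingers": 0}, {"delta_pos": [-0.665, -0.937, 0], "rot": [0, 0, 0], "fingers": 0}, {"delta_pos": [-0.665, -0.937, 0], "rot": [0, 0, 0], "fingers": 0}, {"delta_pos": [-0.665, -0.937, 0], "rot": [0, 0, 0], "fingers": 0}, {"delta_pos": [-0.665, -0.937, 0], "rot": [0, 0, 0], "fingers": 0}, {"delta_pos": [-0.665, -0.937, 0], "rot": [0, 0, 0], "fingers": 0}, {"delta_pos": [-0.665, -0.937, 0], "rot": [0, 0, 0], "fingers": 0}, {"delta_pos": [-0.665, -0.937, 0], "rot": [0, 0, 0], "fingers": 0}, {"delta_pos": [-0.665, -0.937, 0], "rot": [0, 0, 0], "fingers": 0}, {"delta_pos": [-0.665, -0.937, 0], "rot": [0, 0, 0], "fingers": 0}, {"delta_pos": [-0.665, -0.937, 0], "rot": [0, 0, 0], "fingers": 0}, {"delta_pos": [-0.665, -0.937, 0], "rot": [0, 0, 0], "fingers": 0.2}, {"delta_pos": [0, 0, 0], "rot": [0, 0, 0], "fingers": 0.2}]'

```text
clock: 59.65
tcp_pos: [0.6834, -0.1922, 0.1184]
orientation: [0.001, 0.001, 1.0, -0.001]
wrist_force: [0.5, 0.1, -0.4]
finger_gap: 0.0679
```

Call:
arm_command --rows '[{"delta_pos": [0, 0, 0], "rot": [0, 0, 0], "fingers": 0.2}, {"delta_pos": [0, 0, 0], "rot": [0, 0, 0], "fingers": 0.2}]'

```text
clock: 59.85
tcp_pos: [0.6815, -0.1887, 0.1184]
orientation: [-0.0, -0.0, 1.0, 0.0]
wrist_force: [0.3, -0.6, 0.4]
finger_gap: 0.0685
```

```bash
python3 wr.py f1 .006; python3 rings.py
```

```text
59.85 [ 0.6815 -0.1887  0.1184] [-3.e-04 -2.e-04  1.e+00  3.e-04]
outer [ 0.6818 -0.1904] r 0.0242 res 0.0003 units x,y -0.011 -0.085
hole [ 0.6818 -0.1905] r 0.0124 res 0.0002 units x,y -0.012 -0.09
[[6.45700e-01 1.81600e-01 1.13005e+01 2.36000e+02]
 [5.39500e-01 1.43000e-02 9.76360e+00 1.38000e+02]]
59.95 [ 0.68164565 -0.18849189  0.11858669] [-8.84101994e-05 -3.62434402e-04  9.99999918e-01  1.58359362e-04]
```

View pics/f1.png

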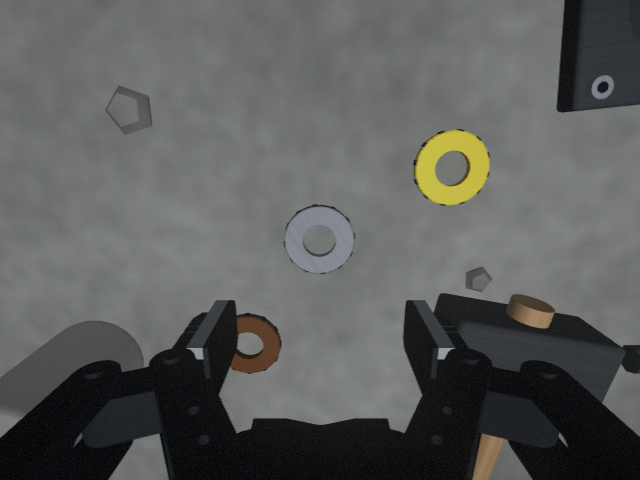

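The grey steel segment is at (320,240); yellow (452,167), brown (250,343) and hammer (530,330) all stay clear of the fingers.

Call:
arm_command --rows '[{"delta_pos": [-0.01, -0.09, 0.854], "rot": [0, 0, 0], "fingers": 0.2}, {"delta_pos": [0, 0, 0.854], "rot": [0, 0, 0], "fingers": 0.2}, {"delta_pos": [0, 0, 0.854], "rot": [0, 0, 0], "fingers": 0.2}, {"delta_pos": [0, 0, 0.854], "rot": [0, 0, 0], "fingers": 0.2}, {"delta_pos": [0, 0, 0.854], "rot": [0, 0, 0], "fingers": 0.2}, {"delta_pos": [0, 0, 0.854], "rot": [0, 0, 0], "fingers": 0.2}, {"delta_pos": [0, 0, 0.854], "rot": [0, 0, 0], "fingers": 0.2}, {"delta_pos": [0, 0, 0], "rot": [0, 0, 0], "fingers": 0.2}, {"delta_pos": [0, 0, 0], "rot": [0, 0, 0], "fingers": 1}, {"delta_pos": [0, 0, 0], "rot": [0, 0, 0], "fingers": 1}, {"delta_pos": [0, 0, 0], "rot": [0, 0, 0], "fingers": 1}, {"delta_pos": [0, 0, 0], "rot": [0, 0, 0], "fingers": 1}, {"delta_pos": [0, 0, 0], "rot": [0, 0, 0], "fingers": 1}]'

```text
clock: 61.25
tcp_pos: [0.6832, -0.1914, 0.0003]
orientation: [0.001, 0.0, 1.0, -0.0]
wrist_force: [-0.7, 1.5, 6.5]
finger_gap: 0.0455
```

Call:
arm_command --rows '[{"delta_pos": [0, 0, -0.3], "rot": [0, 0, 0], "fingers": 1}, {"delta_pos": [0, 0, -0.7], "rot": [0, 0, 0], "fingers": 1}, {"delta_pos": [0, 0, -1], "rot": [0, 0, 0], "fingers": 1}, {"delta_pos": [0, 0, -1], "rot": [0, 0, 0], "fingers": 1}, {"delta_pos": [0, 0, -1], "rot": [0, 0, 0], "fingers": 1}, {"delta_pos": [0, 0, -1], "rot": [0, 0, 0], "fingers": 1}, {"delta_pos": [0.664, 0.941, 0], "rot": [0, 0, 0], "fingers": 1}, {"delta_pos": [0.664, 0.941, 0], "rot": [0, 0, 0], "fingers": 1}, {"delta_pos": [0.664, 0.941, 0], "rot": [0, 0, 0], "fingers": 1}, {"delta_pos": [0.664, 0.941, 0], "rot": [0, 0, 0], "fingers": 1}, {"delta_pos": [0.664, 0.941, 0], "rot": [0, 0, 0], "fingers": 1}, {"delta_pos": [0.664, 0.941, 0], "rot": [0, 0, 0], "fingers": 1}, {"delta_pos": [0.664, 0.941, 0], "rot": [0, 0, 0], "fingers": 1}, {"delta_pos": [0.664, 0.941, 0], "rot": [0, 0, 0], "fingers": 1}, {"delta_pos": [0.664, 0.941, 0], "rot": [0, 0, 0], "fingers": 1}, {"delta_pos": [0.664, 0.941, 0], "rot": [0, 0, 0], "fingers": 1}, {"delta_pos": [0.664, 0.941, 0], "rot": [0, 0, 0], "fingers": 1}, {"delta_pos": [0, 0, 0], "rot": [0, 0, 0], "fingers": 1}, {"delta_pos": [0, 0, 0], "rot": [0, 0, 0], "fingers": 1}, {"delta_pos": [0, 0, 0], "rot": [0, 0, 0], "fingers": 1}]'

```text
clock: 63.25
tcp_pos: [0.5372, 0.0152, 0.0993]
orientation: [0.001, 0.0, 1.0, -0.0]
wrist_force: [0.7, -0.2, -0.6]
finger_gap: 0.0457
```

```bash
python3 wr.py f2 .1045
```

```text
63.25 [0.5372 0.0152 0.0993] [ 8.e-04  3.e-04  1.e+00 -2.e-04]
outer [0.5363 0.0141] r 0.0242 res 0.0004 units x,y 0.043 -0.053
outer [0.5125 0.0148] r 0.019 res 0.0009 units x,y 1.234 -0.019
```

Call:
arm_command --rows '[{"delta_pos": [0.06, 0.075, 0.15], "rot": [0, 0, 0], "fingers": 1}, {"delta_pos": [0, 0, 0.2], "rot": [0, 0, 0], "fingers": 1}, {"delta_pos": [0, 0, 0.15], "rot": [0, 0, 0], "fingers": 1}, {"delta_pos": [0, 0, 0.15], "rot": [0, 0, 0], "fingers": 1}, {"delta_pos": [0, 0, 0.15], "rot": [0, 0, 0], "fingers": 1}, {"delta_pos": [0, 0, 0.15], "rot": [0, 0, 0], "fingers": 1}, {"delta_pos": [0, 0, 0], "rot": [0, 0, 0], "fingers": 1}]'

```text
clock: 64.0
tcp_pos: [0.5346, 0.0174, 0.0791]
orientation: [-0.0, 0.0, 1.0, 0.0]
wrist_force: [0.4, 0.3, -0.9]
finger_gap: 0.0462
```

Call:
arm_command --rows '[{"delta_pos": [0, 0, 0.2], "rot": [0, 0, 0], "fingers": 1}, {"delta_pos": [0, 0, 0.2], "rot": [0, 0, 0], "fingers": 1}, {"delta_pos": [0, 0, 0.15], "rot": [0, 0, 0], "fingers": 1}, {"delta_pos": [0, 0, 0.05], "rot": [0, 0, 0], "fingers": 1}, {"delta_pos": [0, 0, 0], "rot": [0, 0, 0], "fingers": 1}]'

```text
clock: 64.5
tcp_pos: [0.5348, 0.0173, 0.0674]
orientation: [-0.0, 0.0, 1.0, 0.0]
wrist_force: [-0.2, -0.6, -1.1]
finger_gap: 0.0456
```

Call:
arm_command --rows '[{"delta_pos": [0, 0, 0.05], "rot": [0, 0, 0], "fingers": 1}, {"delta_pos": [0, 0, 0], "rot": [0, 0, 0], "fingers": 1}]'

```text
clock: 64.7
tcp_pos: [0.535, 0.0173, 0.0667]
orientation: [0.0, 0.0, 1.0, 0.0]
wrist_force: [0.0, -0.1, -0.9]
finger_gap: 0.0454
```

Call:
arm_command --rows '[{"delta_pos": [0, 0, 0.05], "rot": [0, 0, 0], "fingers": 1}, {"delta_pos": [0, 0, 0], "rot": [0, 0, 0], "fingers": 1}]'

```text
clock: 64.9
tcp_pos: [0.535, 0.0173, 0.0656]
orientation: [-0.0, 0.0, 1.0, 0.0]
wrist_force: [-0.5, 0.4, -1.3]
finger_gap: 0.0456
```

Call:
arm_command --rows '[{"delta_pos": [0, 0, 0.04], "rot": [0, 0, 0], "fingers": 1}, {"delta_pos": [0, 0, 0], "rot": [0, 0, 0], "fingers": 1}]'

```text
clock: 65.1
tcp_pos: [0.5351, 0.0173, 0.0653]
orientation: [0.0, 0.0, 1.0, 0.0]
wrist_force: [-1.1, 0.2, 2.3]
finger_gap: 0.0458
```

Call:
arm_command --rows '[{"delta_pos": [0, 0, 0.02], "rot": [0, 0, 0], "fingers": 1}, {"delta_pos": [0, 0, 0], "rot": [0, 0, 0], "fingers": 1}]'

```text
clock: 65.3
tcp_pos: [0.5351, 0.0173, 0.0652]
orientation: [0.0, 0.0, 1.0, -0.0]
wrist_force: [-3.4, 0.1, 6.8]
finger_gap: 0.0453
```

Call:
arm_command --rows '[{"delta_pos": [0, 0, 0], "rot": [0, 0, 0], "fingers": 0}, {"delta_pos": [0, 0, 0], "rot": [0, 0, 0], "fingers": 0}, {"delta_pos": [0, 0, 0], "rot": [0, 0, 0], "fingers": 0}, {"delta_pos": [0, 0, 0], "rot": [0, 0, 0], "fingers": 0}, {"delta_pos": [0, 0, -0.5], "rot": [0, 0, 0], "fingers": 0}, {"delta_pos": [0, 0, -0.8], "rot": [0, 0, 0], "fingers": 0}, {"delta_pos": [0, 0, -0.8], "rot": [0, 0, 0], "fingers": 0}, {"delta_pos": [0, 0, -0.5], "rot": [0, 0, 0], "fingers": 0}, {"delta_pos": [-0.618, 0.928, 0], "rot": [0, 0, 0], "fingers": 0}, {"delta_pos": [-0.618, 0.928, 0], "rot": [0, 0, 0], "fingers": 0}, {"delta_pos": [-0.618, 0.928, 0], "rot": [0, 0, 0], "fingers": 0}, {"delta_pos": [-0.618, 0.928, 0], "rot": [0, 0, 0], "fingers": 0}, {"delta_pos": [-0.618, 0.928, 0], "rot": [0, 0, 0], "fingers": 0}, {"delta_pos": [-0.618, 0.928, 0], "rot": [0, 0, 0], "fingers": 0}, {"delta_pos": [-0.618, 0.928, 0], "rot": [0, 0, 0], "fingers": 0}, {"delta_pos": [-0.618, 0.928, 0], "rot": [0, 0, 0], "fingers": 0}, {"delta_pos": [-0.618, 0.928, 0], "rot": [0, 0, 0], "fingers": 0}, {"delta_pos": [0, 0, 0], "rot": [0, 0, 0], "fingers": 0}, {"delta_pos": [0, 0, 0], "rot": [0, 0, 0], "fingers": 0}, {"delta_pos": [0, 0, 0], "rot": [0, 0, 0], "fingers": 0}]'

```text
clock: 67.3
tcp_pos: [0.6457, 0.1837, 0.1164]
orientation: [-0.0, 0.0, 1.0, -0.0]
wrist_force: [-0.1, -0.1, -0.4]
finger_gap: 0.0849
```

```bash
python3 wr.py g1 .009; python3 rings.py
```

```text
67.3 [0.6457 0.1837 0.1164] [-4.e-04  2.e-04  1.e+00 -1.e-04]
outer [0.6445 0.1837] r 0.0297 res 0.0007 units x,y 0.061 0.001
hole [0.6436 0.1835] r 0.013 res 0.0007 units x,y 0.106 -0.009
[[5.39900e-01 1.42000e-02 1.00794e+01 1.61000e+02]]
67.4 [0.64582949 0.18354035 0.11663461] [-1.71170752e-04  4.83339482e-04  9.99999867e-01 -5.20167788e-05]
```

Call:
arm_command --rows '[{"delta_pos": [0.08, 0, 0.853], "rot": [0, 0, 0], "fingers": 0}, {"delta_pos": [0, 0, 0.853], "rot": [0, 0, 0], "fingers": 0}, {"delta_pos": [0, 0, 0.853], "rot": [0, 0, 0], "fingers": 0}, {"delta_pos": [0, 0, 0.853], "rot": [0, 0, 0], "fingers": 0}, {"delta_pos": [0, 0, 0.853], "rot": [0, 0, 0], "fingers": 0}, {"delta_pos": [0, 0, 0.853], "rot": [0, 0, 0], "fingers": 0}, {"delta_pos": [0, 0, 0.853], "rot": [0, 0, 0], "fingers": 0}, {"delta_pos": [0, 0, 0], "rot": [0, 0, 0], "fingers": 0}, {"delta_pos": [0, 0, 0], "rot": [0, 0, 0], "fingers": 1}, {"delta_pos": [0, 0, 0], "rot": [0, 0, 0], "fingers": 1}, {"delta_pos": [0, 0, 0], "rot": [0, 0, 0], "fingers": 1}, {"delta_pos": [0, 0, 0], "rot": [0, 0, 0], "fingers": 1}, {"delta_pos": [0, 0, 0], "rot": [0, 0, 0], "fingers": 1}]'

```text
clock: 68.7
tcp_pos: [0.6454, 0.1843, -0.0005]
orientation: [0.001, 0.0, 1.0, 0.0]
wrist_force: [-2.8, -0.3, 4.9]
finger_gap: 0.0587
```

Call:
arm_command --rows '[{"delta_pos": [0, 0, -0.2], "rot": [0, 0, 0], "fingers": 1}, {"delta_pos": [0, 0, -0.6], "rot": [0, 0, 0], "fingers": 1}, {"delta_pos": [0, 0, -0.9], "rot": [0, 0, 0], "fingers": 1}, {"delta_pos": [0, 0, -1], "rot": [0, 0, 0], "fingers": 1}, {"delta_pos": [0, 0, -1], "rot": [0, 0, 0], "fingers": 1}, {"delta_pos": [0, 0, -1], "rot": [0, 0, 0], "fingers": 1}, {"delta_pos": [0, 0, -0.3], "rot": [0, 0, 0], "fingers": 1}, {"delta_pos": [0.605, -0.925, 0], "rot": [0, 0, 0], "fingers": 1}, {"delta_pos": [0.605, -0.925, 0], "rot": [0, 0, 0], "fingers": 1}, {"delta_pos": [0.605, -0.925, 0], "rot": [0, 0, 0], "fingers": 1}, {"delta_pos": [0.605, -0.925, 0], "rot": [0, 0, 0], "fingers": 1}, {"delta_pos": [0.605, -0.925, 0], "rot": [0, 0, 0], "fingers": 1}, {"delta_pos": [0.605, -0.925, 0], "rot": [0, 0, 0], "fingers": 1}, {"delta_pos": [0.605, -0.925, 0], "rot": [0, 0, 0], "fingers": 1}, {"delta_pos": [0.605, -0.925, 0], "rot": [0, 0, 0], "fingers": 1}, {"delta_pos": [0.605, -0.925, 0], "rot": [0, 0, 0], "fingers": 1}, {"delta_pos": [0, 0, 0], "rot": [0, 0, 0], "fingers": 1}, {"delta_pos": [0, 0, 0], "rot": [0, 0, 0], "fingers": 1}, {"delta_pos": [0, 0, 0], "rot": [0, 0, 0], "fingers": 1}]'

```text
clock: 70.6
tcp_pos: [0.5363, 0.0182, 0.0972]
orientation: [0.0, -0.0, 1.0, 0.0]
wrist_force: [0.7, 0.4, -2.0]
finger_gap: 0.0582
```

```bash
python3 wr.py g2 .108; python3 -c "
import cv2;p=cv2.imread('pics/g2.png');cv2.imwrite('pics/g2c.png',cv2.convertScaleAbs(cv2.resize(p[215:395,230:410],None,fx=3,fy=3,interpolation=2),alpha=1.5))"
```

```text
70.6 [0.5363 0.0182 0.0972] [ 4.e-04 -1.e-04  1.e+00  1.e-04]
outer [0.5345 0.0171] r 0.03 res 0.0004 units x,y 0.092 -0.055
outer [0.5114 0.0164] r 0.0117 res 0.0012 units x,y 1.246 -0.09
outer [0.5105 0.0157] r 0.0183 res 0.0009 units x,y 1.29 -0.125
```

View pics/g2c.png

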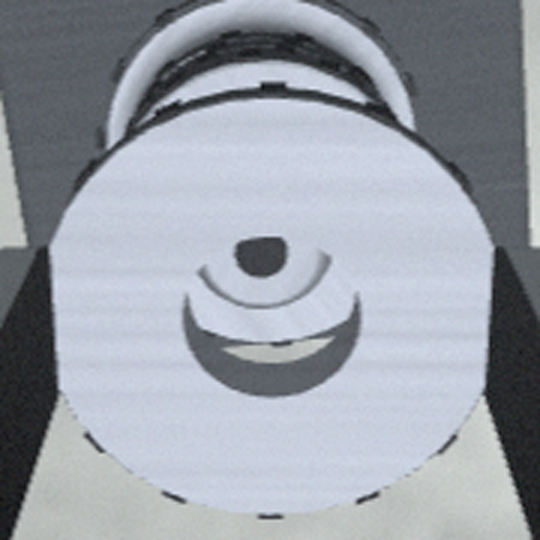

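The top wheel is held flared side up, with the shaft's dot seen through the bore at (262,257). I correct Y by about -1.5 mm.

Call:
arm_command --rows '[{"delta_pos": [0, -0.075, 0.15], "rot": [0, 0, 0], "fingers": 1}, {"delta_pos": [0, 0, 0.15], "rot": [0, 0, 0], "fingers": 1}, {"delta_pos": [0, 0, 0.15], "rot": [0, 0, 0], "fingers": 1}, {"delta_pos": [0, 0, 0.15], "rot": [0, 0, 0], "fingers": 1}, {"delta_pos": [0, 0, 0.15], "rot": [0, 0, 0], "fingers": 1}, {"delta_pos": [0, 0, 0], "rot": [0, 0, 0], "fingers": 1}]'

```text
clock: 71.25
tcp_pos: [0.5353, 0.0164, 0.0814]
orientation: [-0.001, 0.0, 1.0, 0.0]
wrist_force: [0.8, 0.2, -1.6]
finger_gap: 0.058
```

Call:
arm_command --rows '[{"delta_pos": [0, 0, 0.15], "rot": [0, 0, 0], "fingers": 1}, {"delta_pos": [0, 0, 0.15], "rot": [0, 0, 0], "fingers": 1}, {"delta_pos": [0, 0, 0.1], "rot": [0, 0, 0], "fingers": 1}, {"delta_pos": [0, 0, 0.05], "rot": [0, 0, 0], "fingers": 1}, {"delta_pos": [0, 0, 0], "rot": [0, 0, 0], "fingers": 1}]'

```text
clock: 71.75
tcp_pos: [0.5356, 0.0163, 0.0729]
orientation: [-0.0, 0.0, 1.0, 0.0]
wrist_force: [0.1, -0.3, -1.2]
finger_gap: 0.0582
```

Call:
arm_command --rows '[{"delta_pos": [0, 0, 0.05], "rot": [0, 0, 0], "fingers": 1}, {"delta_pos": [0, 0, 0.03], "rot": [0, 0, 0], "fingers": 1}, {"delta_pos": [0, 0, 0], "rot": [0, 0, 0], "fingers": 1}]'

```text
clock: 72.05
tcp_pos: [0.5357, 0.0163, 0.0714]
orientation: [-0.0, 0.0, 1.0, 0.0]
wrist_force: [0.6, 0.0, -1.4]
finger_gap: 0.0582
```

Call:
arm_command --rows '[{"delta_pos": [0, 0, 0.04], "rot": [0, 0, 0], "fingers": 1}, {"delta_pos": [0, 0, 0], "rot": [0, 0, 0], "fingers": 1}]'

```text
clock: 72.25
tcp_pos: [0.5358, 0.0163, 0.0706]
orientation: [0.0, 0.0, 1.0, 0.0]
wrist_force: [0.1, 0.1, -2.3]
finger_gap: 0.0581
```

Call:
arm_command --rows '[{"delta_pos": [0, 0, 0.03], "rot": [0, 0, 0], "fingers": 1}, {"delta_pos": [0, 0, 0], "rot": [0, 0, 0], "fingers": 1}]'

```text
clock: 72.45
tcp_pos: [0.5358, 0.0163, 0.0705]
orientation: [0.0, 0.0, 1.0, 0.0]
wrist_force: [-1.3, -0.6, 3.7]
finger_gap: 0.0583
```

Call:
arm_command --rows '[{"delta_pos": [0, 0, 0.02], "rot": [0, 0, 0], "fingers": 1}, {"delta_pos": [0, 0, 0], "rot": [0, 0, 0], "fingers": 0}, {"delta_pos": [0, 0, 0], "rot": [0, 0, 0], "fingers": 0}, {"delta_pos": [0, 0, 0], "rot": [0, 0, 0], "fingers": 0}, {"delta_pos": [0, 0, 0], "rot": [0, 0, 0], "fingers": 0}, {"delta_pos": [0, 0, -0.5], "rot": [0, 0, 0], "fingers": 0}, {"delta_pos": [0, 0, -0.9], "rot": [0, 0, 0], "fingers": 0}, {"delta_pos": [0, 0, -1], "rot": [0, 0, 0], "fingers": 0}, {"delta_pos": [0.955, 0, 0], "rot": [0, 0, 0], "fingers": 0}, {"delta_pos": [0.955, 0, 0], "rot": [0, 0, 0], "fingers": 0}, {"delta_pos": [0.955, 0, 0], "rot": [0, 0, 0], "fingers": 0}, {"delta_pos": [0.955, 0, 0], "rot": [0, 0, 0], "fingers": 0}, {"delta_pos": [0.955, 0, 0], "rot": [0, 0, 0], "fingers": 0}, {"delta_pos": [0.955, 0, 0], "rot": [0, 0, 0], "fingers": 0}, {"delta_pos": [0.955, 0, 0], "rot": [0, 0, 0], "fingers": 0}, {"delta_pos": [0, 0, 0], "rot": [0, 0, 0], "fingers": 0}, {"delta_pos": [0, 0, 0], "rot": [0, 0, 0], "fingers": 0}]'

```text
clock: 74.15
tcp_pos: [0.4029, 0.0162, 0.1185]
orientation: [0.001, 0.0, 1.0, -0.0]
wrist_force: [-0.1, -0.4, 0.5]
finger_gap: 0.0852
```

```bash
python3 wr.py k1 .030; python3 rings.py
```

```text
74.15 [0.4029 0.0162 0.1185] [ 1.1e-03  1.0e-04  1.0e+00 -1.0e-04]
outer [0.4009 0.0154] r 0.0156 res 0.0003 units x,y 0.098 -0.043
[[5.39400e-01 1.28000e-02 1.17012e+01 2.60000e+02]]
74.25 [0.40341842 0.01615799 0.1182452 ] [ 9.81361288e-04  9.66420244e-05  9.99999510e-01 -8.72333311e-05]
```

Call:
arm_command --rows '[{"delta_pos": [0.1, -0.03, 0.794], "rot": [0, 0, 0], "fingers": 0}, {"delta_pos": [0, 0, 0.794], "rot": [0, 0, 0], "fingers": 0}, {"delta_pos": [0, 0, 0.794], "rot": [0, 0, 0], "fingers": 0}, {"delta_pos": [0, 0, 0.794], "rot": [0, 0, 0], "fingers": 0}, {"delta_pos": [0, 0, 0.794], "rot": [0, 0, 0], "fingers": 0}, {"delta_pos": [0, 0, 0.794], "rot": [0, 0, 0], "fingers": 0}, {"delta_pos": [0, 0, 0.794], "rot": [0, 0, 0], "fingers": 0}, {"delta_pos": [0, 0, 0], "rot": [0, 0, 0], "fingers": 1}, {"delta_pos": [0, 0, 0], "rot": [0, 0, 0], "fingers": 1}, {"delta_pos": [0, 0, 0], "rot": [0, 0, 0], "fingers": 1}, {"delta_pos": [0, 0, 0], "rot": [0, 0, 0], "fingers": 1}, {"delta_pos": [0, 0, 0], "rot": [0, 0, 0], "fingers": 1}, {"delta_pos": [0, 0, 0], "rot": [0, 0, 0], "fingers": 1}, {"delta_pos": [0, 0, 0], "rot": [0, 0, 0], "fingers": 1}]' --squeeze 40

```text
clock: 75.65
tcp_pos: [0.4011, 0.0157, 0.0074]
orientation: [0.001, -0.0, 1.0, -0.0]
wrist_force: [-0.1, 0.8, 5.9]
finger_gap: 0.0324
```

Call:
arm_command --rows '[{"delta_pos": [0, 0, -0.3], "rot": [0, 0, 0], "fingers": 1}, {"delta_pos": [0, 0, -0.7], "rot": [0, 0, 0], "fingers": 1}, {"delta_pos": [0, 0, -1], "rot": [0, 0, 0], "fingers": 1}, {"delta_pos": [0, 0, -1], "rot": [0, 0, 0], "fingers": 1}, {"delta_pos": [0, 0, -1], "rot": [0, 0, 0], "fingers": 1}, {"delta_pos": [0, 0, -1], "rot": [0, 0, 0], "fingers": 1}, {"delta_pos": [-0.955, 0, 0], "rot": [0, 0, 0], "fingers": 1}, {"delta_pos": [-0.955, 0, 0], "rot": [0, 0, 0], "fingers": 1}, {"delta_pos": [-0.955, 0, 0], "rot": [0, 0, 0], "fingers": 1}, {"delta_pos": [-0.955, 0, 0], "rot": [0, 0, 0], "fingers": 1}, {"delta_pos": [-0.955, 0, 0], "rot": [0, 0, 0], "fingers": 1}, {"delta_pos": [-0.955, 0, 0], "rot": [0, 0, 0], "fingers": 1}, {"delta_pos": [-0.955, 0, 0], "rot": [0, 0, 0], "fingers": 1}, {"delta_pos": [0, 0, 0], "rot": [0, 0, 0], "fingers": 1}, {"delta_pos": [0, 0, 0], "rot": [0, 0, 0], "fingers": 1}, {"delta_pos": [0, 0, 0], "rot": [0, 0, 0], "fingers": 1}]'

```text
clock: 77.25
tcp_pos: [0.5323, 0.0159, 0.1063]
orientation: [-0.001, 0.0, 1.0, 0.0]
wrist_force: [0.4, 0.8, -1.3]
finger_gap: 0.0324
```

```bash
python3 wr.py k2 .1293
```

```text
77.25 [0.5323 0.0159 0.1063] [-8.e-04  0.e+00  1.e+00  1.e-04]
outer [0.5311 0.0149] r 0.0159 res 0.0004 units x,y 0.061 -0.049
outer [0.5023 0.015 ] r 0.0155 res 0.0007 units x,y 1.504 -0.044
```

Call:
arm_command --rows '[{"delta_pos": [-0.15, 0.025, 0.1], "rot": [0, 0, 0], "fingers": 1}, {"delta_pos": [0, 0, 0.2], "rot": [0, 0, 0], "fingers": 1}, {"delta_pos": [0, 0, 0.1], "rot": [0, 0, 0], "fingers": 1}, {"delta_pos": [0, 0, 0.1], "rot": [0, 0, 0], "fingers": 1}, {"delta_pos": [0, 0, 0.1], "rot": [0, 0, 0], "fingers": 1}, {"delta_pos": [0, 0, 0.1], "rot": [0, 0, 0], "fingers": 1}, {"delta_pos": [0, 0, 0], "rot": [0, 0, 0], "fingers": 1}]'

```text
clock: 78.0
tcp_pos: [0.5364, 0.0163, 0.0924]
orientation: [-0.0, 0.0, 1.0, 0.0]
wrist_force: [-1.6, -1.3, 0.4]
finger_gap: 0.0325
```

Call:
arm_command --rows '[{"delta_pos": [0.02, 0, 0.1], "rot": [0, 0, 0], "fingers": 1}, {"delta_pos": [0, 0, 0.05], "rot": [0, 0, 0], "fingers": 1}, {"delta_pos": [0, 0, 0], "rot": [0, 0, 0], "fingers": 1}]'

```text
clock: 78.3
tcp_pos: [0.5358, 0.0163, 0.0891]
orientation: [-0.0, 0.0, 1.0, 0.0]
wrist_force: [-2.4, 0.1, -0.7]
finger_gap: 0.0322
```

Call:
arm_command --rows '[{"delta_pos": [0, 0, 0.05], "rot": [0, 0, 0], "fingers": 1}, {"delta_pos": [0, 0, 0], "rot": [0, 0, 0], "fingers": 1}]'

```text
clock: 78.5
tcp_pos: [0.5359, 0.0163, 0.0882]
orientation: [-0.0, 0.0, 1.0, 0.0]
wrist_force: [-2.6, 0.0, 0.1]
finger_gap: 0.0325
```

Call:
arm_command --rows '[{"delta_pos": [0, 0, 0.04], "rot": [0, 0, 0], "fingers": 1}, {"delta_pos": [0, 0, 0], "rot": [0, 0, 0], "fingers": 1}]'

```text
clock: 78.7
tcp_pos: [0.5359, 0.0163, 0.0876]
orientation: [-0.0, 0.0, 1.0, 0.0]
wrist_force: [-2.8, 0.4, 0.5]
finger_gap: 0.0318
```

Call:
arm_command --rows '[{"delta_pos": [0, 0, 0.04], "rot": [0, 0, 0], "fingers": 1}, {"delta_pos": [0, 0, 0], "rot": [0, 0, 0], "fingers": 1}]'

```text
clock: 78.9
tcp_pos: [0.536, 0.0163, 0.0875]
orientation: [-0.0, 0.0, 1.0, 0.0]
wrist_force: [-5.1, 0.4, 6.6]
finger_gap: 0.0326
```

Call:
arm_command --rows '[{"delta_pos": [0, 0, 0.02], "rot": [0, 0, 0], "fingers": 1}, {"delta_pos": [0, 0, 0], "rot": [0, 0, 0], "fingers": 1}]'

```text
clock: 79.1
tcp_pos: [0.536, 0.0163, 0.0875]
orientation: [0.0, 0.0, 1.0, -0.0]
wrist_force: [-6.1, 0.8, 9.5]
finger_gap: 0.032
```

Seated at the predicted height. I release, retreat upward and toward the robot, then check.

Call:
arm_command --rows '[{"delta_pos": [0, 0, -0.02], "rot": [0, 0, 0], "fingers": 0}, {"delta_pos": [0, 0, 0], "rot": [0, 0, 0], "fingers": 0}, {"delta_pos": [0, 0, 0], "rot": [0, 0, 0], "fingers": 0}, {"delta_pos": [0, 0, 0], "rot": [0, 0, 0], "fingers": 0}, {"delta_pos": [0, 0, -0.5], "rot": [0, 0, 0], "fingers": 0}, {"delta_pos": [0, 0, -1], "rot": [0, 0, 0], "fingers": 0}, {"delta_pos": [0, 0, -1], "rot": [0, 0, 0], "fingers": 0}, {"delta_pos": [0, 0, -1], "rot": [0, 0, 0], "fingers": 0}, {"delta_pos": [0, 0, -1], "rot": [0, 0, 0], "fingers": 0}, {"delta_pos": [0.9, 0, 0], "rot": [0, 0, 0], "fingers": 0}, {"delta_pos": [0.9, 0, 0], "rot": [0, 0, 0], "fingers": 0}, {"delta_pos": [0.9, 0, 0], "rot": [0, 0, 0], "fingers": 0}, {"delta_pos": [0.9, 0, 0], "rot": [0, 0, 0], "fingers": 0}, {"delta_pos": [0.9, 0, 0], "rot": [0, 0, 0], "fingers": 0}, {"delta_pos": [0, 0, 0], "rot": [0, 0, 0], "fingers": 0}, {"delta_pos": [0, 0, 0], "rot": [0, 0, 0], "fingers": 0}]'

```text
clock: 80.7
tcp_pos: [0.447, 0.0161, 0.1777]
orientation: [0.001, 0.0, 1.0, -0.0]
wrist_force: [-0.2, -0.3, 0.5]
finger_gap: 0.0853
```

```bash
python3 - <<'E'
from h import *
p,_=env.read_camera("scene");t,_=env.read_camera("top")
a=cv2.resize(p[140:420,60:460],None,fx=2,fy=2,interpolation=2)
cv2.imwrite("pics/fin.png",a); cv2.imwrite("pics/topf.png",t)
t0=cv2.imread("pics/top0.png").astype(int); d=(np.abs(t-t0).max(2)>40).astype(np.uint8)
n,l,s,c=cv2.connectedComponentsWithStats(d)
print([ (s[i].tolist()) for i in range(1,n) if s[i,4]>15])
E
```

```text
[[291, 258, 24, 22, 84], [278, 279, 47, 45, 326], [269, 290, 12, 51, 143], [316, 291, 7, 43, 66], [328, 291, 8, 46, 85], [317, 336, 9, 13, 73], [260, 360, 6, 16, 20], [320, 364, 3, 33, 57], [284, 384, 6, 6, 18], [317, 404, 6, 30, 66], [236, 412, 15, 68, 185], [267, 412, 48, 51, 292], [310, 435, 13, 13, 105], [0, 437, 84, 43, 2061], [271, 438, 7, 5, 17], [271, 439, 46, 41, 874], [318, 454, 4, 10, 23], [192, 459, 45, 21, 710], [12, 462, 8, 5, 16], [313, 465, 5, 7, 20], [336, 465, 13, 15, 113], [310, 467, 28, 13, 174]]
```

View pics/fin.png

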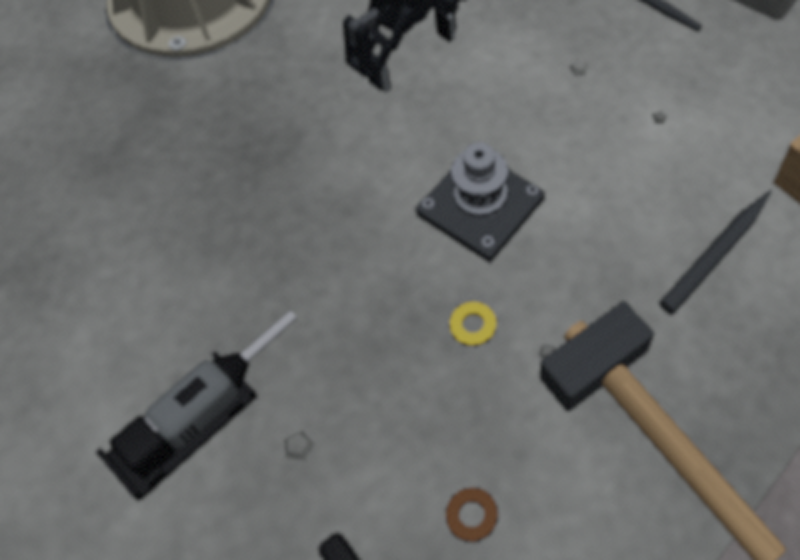

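The wheel stack is on the shaft at (480,180) in the crop with the cap on top, and the duster is in its cradle. Against the first top picture, only the arbor and the arm differ above the threshold, so the hammer, chisels and duster are where they were.

```bash
python3 -c "
from workcell import env; print(env.hand_in())"
```

```text
the job is handed in; nothing more can be done
None
```

The edge wheel is built on the arbor and the job is handed in at about 81 s, with the gripper empty and clear of the stack.

- **Cap and dusting:** I stood the end cap on the bench about 13 cm from the shaft. I then held the duster steady for more than 2.5 s with its nozzle about 6 cm from the shaft axis, and set it back in its cradle.
- **Stacking:** I lowered the base wheel (flared side down), all four steel segments, the top wheel (flared side up) and the cap, in that order. I released each one only after contact. The yellow and brown look-alikes were not touched.
- **Disturbance:** One segment was knocked about 4 cm aside during the run. I found it again with the cameras and used it.
- **Grasping:** The base wheel took four tries to grip properly. The upward force reached 36 N while the fingertips pressed on the bench; other contacts stayed well below that.

**Last checks:**
- Every part came to rest within 1 mm of the height expected from the part sizes.
- The final view shows the full stack with the cap on and the duster in its cradle.
- Compared with the first top picture, nothing above the threshold changed at the hammer, chisels or duster.
- Lateral camera estimates of parts in the hand disagreed with the arm's own position by 1–2 mm, which the shaft's chamfer absorbed. No check failed.

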